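# Drive the guide pins out of a mould plate

## Robot

A 6-joint arm with a two-finger parallel gripper is mounted at the origin on the work surface. World frame = base frame: x ahead of the robot, y to its left, z up, the work surface at z = 0. Lengths are in mm, angles in rad, forces in N, time in s.
With the tool pointing down it reaches from about 350 to 775 mm from the base axis. Payload 7.3 kg.
Tool frame: the origin (TCP) lies midway between the tips of the shut fingers; the grasp point (between the pads) lies 19 mm behind it; z points along the fingers, y is the line along which they close (so a half turn about z gives the same grasp; the last joint's range is limited). The gripper opens to 92 mm and grips with 3 to 60 N. Pads are 19 mm wide; open, the fingers measure 130 mm over their backs; the gripper's body (75 mm by 190 mm) begins 47 mm behind the grasp point.
Start: joints at [-1.317, 0.342, 1.524, -0, 1.275, -0.146], TCP at [204.371, -483.609, 226.741] pointing down, gripper open.
Joint ranges: [-2.53, 2.53], [-0.77, 2.02], [0.04, 2.7], [-1, 4.14], [0.28, 2.66], [-3.11, 3.11]. Speed limits (rad/s): [2.57, 2.57, 3.14, 3.14, 3.14, 3.14].

## Interface

Orientations are given as [roll, pitch, yaw] about the fixed x, y, z axes, in that order (R = Rz(yaw) Ry(pitch) Rx(roll)).
In Python, from plant import bot gives the robot as it stands.
- The arm moves only by the tool jog_arm, never from a script. Its arguments are lists of equal length, an entry for each row: "dp": the shift along the tool's x, y, z in m, a list of three; "twist": the turn about the tool's z in degrees. A call has 1 to 10 rows; each row shifts and turns the commanded pose from where the row before left it, along the tool's axes as they then stand; what a row does not reach is not made up. A row lasts 1/8 s, in which the tool goes at most 62.5 mm and 10.7 degrees, less where a joint would pass 70% of its speed; a pose out of reach is approached as far as the arm can. A call is refused whole if a number of a shift passes 0.0625 or a number of a turn 10.7, either way. A call with a gripper value outside its range is refused whole. "jaw" is the finger opening in m, from 0 to 0.0918, set as the call begins (left out, the last holds). The fingers move at their own pace and stop on an object; the grip force is fixed at half the most. Time passes only in rows, so rows that do not move let the fingers close. It gives the time, the measured TCP pose, the force, the opening and the grip force at its end, in the units of the state.
- bot.get_obs(): the state, without advancing time (a new reading comes with each control period).
- bot.capture(name): name is "scene" or "top"; returns the picture (384x512x3 uint8, blue, green, red); there is no depth.
- bot.camera_params(name): a dict with "fx", "fy", "cx", "cy" (pixels), "k1" (the pictures are not rectified: a ray, as slopes to the right and down, at radius r is drawn at 1 + k1 r^2 times it, then the intrinsics apply), "R" (3x3) and "t" (3): a world point X has camera coordinates R X + t. Camera axes: x right, y down, z forward; pixel columns grow to the right and rows downward; lengths in mm; the calibration is good to about 2 mm. A picture is of the moment at which its call begins. camera_params takes no time and is no camera call.
- bot.close_job(): hands the job in; it is judged then, once.
Trained networks look in the newest picture that a camera, given by its name, has taken for a name from the list of things; names that differ only in an ending like _2 or _b are one class to them, and where a whole thing is asked for, a point or a joint stands for the part that bears it (a point fixed in the world has none). Each returns a list of dicts, best first, with "confidence" (0 to 1); they miss things now and then, are a little off and sometimes report something else, mostly with a low value. They report only what shows in the picture. A call takes as long as a camera call.
- bot.find_in(camera, label): "bbox" ([centre column, centre row, width, height] in pixels, round what is visible of it).
- bot.masks_of(camera, label): "pixels" (384x512 bool, what is visible of it) and "bbox" ([centre column, centre row, width, height] in pixels, round what is visible of it).
The state is a dict: "time": time; "joint_positions": joint angles; "dq": joint speeds; "tau": joint torques, N m; "tool_pos": TCP position; "tcp_rot": TCP orientation; "contact_force": force on the tool from outside, world axes, zero at the start; "moment": the same for the moment, N m; "grip_width": finger opening in mm; "finger_force": force on a finger pad.
Only numpy, scipy, OpenCV 4.12 (cv2) and the standard library are available. Lean on these libraries where they do the work, as an engineer would, in place of code of your own. Each camera call takes 0.05 s, during which the arm holds its last target. There are 200 camera calls.

## Task

Strip the brass guide pins from the aluminium mould plate: first push the catch tray fully home under the green vise, then set the plate with its pins upward on the vise's bed and swing the lever a quarter-turn to clamp it. With the red punch drive every pin down and out of the clamped plate, so that all of them end up in the tray. Then stand the punch back in its wooden stand, swing the lever fully open again and lay the plate flat on the leather pad, leaving the tray with the pins under the vise and the other things on the bench undisturbed.

Things in the scene. Friction and masses are not known exactly. Their poses are not given: they have to be found in the camera images.
- vise: Green quick-action vise, bolted down. Origin at table level in the middle of its throat, z up; -x side faces the robot. The throat is a tunnel along x, open to -x, 72 mm wide between cheeks (y = +-36 mm), up to a height of 60 mm; cheeks run from x = -32 to +32 mm. A stop bar 14 mm high, front face at x = +46 mm, closes the far end at table level.
- vise_bed (a point): Point on the vise's axis, level with the two steel ledges that carry the plate by its ends (tops 70 mm above the table, x +-32 mm, gap between them 52 mm in y); axes as the vise. A clamped plate has its origin here, within some mm along x. Pins driven out fall through the gap.
- fixed_jaw (a point): Centre of the fixed steel jaw's face, at vise y = +38 mm, x = 0, height 79 mm; the jaw stands on the +y ledge, its top at 88 mm.
- moving_jaw (a point): Centre of the moving jaw's face, height 79 mm; the jaw is x +-28 mm, top at 88 mm, and runs on the -y ledge: face at vise y = -48 mm with the lever open, -38 mm with it closed. Closing it pushes the 76 mm long plate against the fixed jaw and so centres it in y. Behind it is the cam housing (y -62 to -104 mm, top at 88 mm).
- lever (a joint): Angle of the vise's lever. 0 = open: it points along vise -y (outward). 1.571 = closed: along vise +x (away from the robot). Counter-clockwise from above to close, about a vertical axis at vise x = 0, y = -83 mm; stops at both ends; stays where it is left; friction about 0.2 N m (3 N at the knob).
- lever_knob (a point): Middle of the black upright round knob at the lever's end, 18 mm in diameter, 65 mm from the pivot; the knob reaches from 100 to 134 mm above the table, this point is at 118 mm. The lever bar below it has its top at 100 mm.
- plate: Aluminium mould plate, 60 mm (x) by 76 mm (y) by 22 mm thick, 0.27 kg. Origin at the centre of its underside, z up. Four through-holes of 12 mm at x = +-16, y = +-16 mm; some are empty, in the others stand the guide pins. A half turn makes no difference. In the vise its y axis lies along the vise's y; it can be gripped over its 60 mm width (along its x).
- pin_1: Brass guide pin, 11 mm in diameter, 34 mm long, 26 g; origin at the centre of its lower end, z along it. If present it starts in the plate's hole at x = +16, y = +16 mm, upper end 13 mm above the plate's top. Tight fit: 5 to 9 N moves it; it stays where it is left until its upper end is past mid-thickness of the plate, then it drops.
- pin_2: Brass guide pin, 11 mm in diameter, 34 mm long, 26 g; origin at the centre of its lower end, z along it. If present it starts in the plate's hole at x = +16, y = -16 mm, upper end 13 mm above the plate's top. Tight fit: 5 to 9 N moves it; it stays where it is left until its upper end is past mid-thickness of the plate, then it drops.
- pin_3: Brass guide pin, 11 mm in diameter, 34 mm long, 26 g; origin at the centre of its lower end, z along it. If present it starts in the plate's hole at x = -16, y = +16 mm, upper end 13 mm above the plate's top. Tight fit: 5 to 9 N moves it; it stays where it is left until its upper end is past mid-thickness of the plate, then it drops.
- pin_4: Brass guide pin, 11 mm in diameter, 34 mm long, 26 g; origin at the centre of its lower end, z along it. If present it starts in the plate's hole at x = -16, y = -16 mm, upper end 13 mm above the plate's top. Tight fit: 5 to 9 N moves it; it stays where it is left until its upper end is past mid-thickness of the plate, then it drops.
- pin_1_mid (a point): Middle of pin 1, 17 mm from either end.
- pin_2_mid (a point): Middle of pin 2, 17 mm from either end.
- pin_3_mid (a point): Middle of pin 3, 17 mm from either end.
- pin_4_mid (a point): Middle of pin 4, 17 mm from either end.
- punch: Steel pin punch, 0.14 kg, upright in its stand at the start. Origin at the centre of the tip, z from the tip up to the head. Shank 7 mm in diameter from 0 to 42 mm, collar 20 mm in diameter from 42 to 47 mm, round red handle 16 mm in diameter from 47 to 116 mm, steel head to 119 mm.
- stand: Dark wooden block 60 x 60 x 50 mm high, fixed. Origin at the centre of its underside. A vertical through-hole of 12 mm with a chamfered mouth in the middle; the punch stands in it with its collar on the block's top, its tip 8 mm above the table.
- tray: Aluminium catch tray, 0.22 kg: open box 90 mm (x) by 64 mm (y) by 25 mm high, walls and floor 3 mm, with a tongue to -x that ends in an upright blue grip tab. Origin at the centre of the box's underside. Fully home under the vise its origin is at the vise's origin, the end of the box (+45 mm) at the stop bar, tongue and tab toward the robot. It slides on the table.
- tray_tab (a point): Point in the tray's blue tab, 90 mm from the tray's origin along its -x, 30 mm above the table. The tab is 26 mm (x) by 12 mm (y) and reaches from 2 to 38 mm height.
- pad: Brown leather pad, 110 x 110 mm, 4 mm thick, fixed. Origin at the centre of its underside.
- block: Bystander: dark steel bench block, 50 x 40 x 25 mm high. Origin at the centre of its underside.
- bowl: Bystander: aluminium bowl, 96 mm wide, 32 mm high. Origin at the centre of its underside.
- knife: Bystander: knife with a red-brown wooden handle, 155 mm long, 12 mm high, lying flat. Origin under its middle.

How it is judged:
By the outcome, as a careful person would: the job done as asked, in the order asked, and still so for the second after the job is handed in, with the robot touching nothing.
Of pin_1, pin_2, pin_3, pin_4 only 2 to 4 are there at a start; the rules pass over those that are not, and their reading is None.
At some moment in a run one of tray, plate may be knocked a few centimetres aside while the robot is not near it.
It also fails if it takes over 210 s, if anything falls off the work surface, if the arm or the gripper's body presses on something with over 40 N, if the wrist force passes 120 N, or if a joint passes its speed limit or range.

## Working session

There is one attempt and no reset: what is moved stays moved. The work goes in short steps, Python scripts to look and compute and a tool call to move; the robot and the scene stay as the last step left them, time stands still between calls to the robot, and variables do not carry over. Pictures are saved under pics/ and viewed, at most 14 in all, crops included, and the job is handed in when it is done.

Besides the shell and the picture viewer there is one more tool, called after "Call:" in YAML: its name, and indented under it one key for each argument. jog_arm: Moves the arm, as the interface text tells. Its arguments: {"type":"object","properties":{"dp":{"type":"array"},"twist":{"type":"array"},"jaw":{"type":"number"}},"required":["dp","twist"]}

```bash
mkdir -p pics; ls; python3 - <<'E'
from plant import bot
import cv2,numpy as np
o=bot.get_obs();print({k:np.round(v,3).tolist() for k,v in o.items()})
for c in("scene","top"):
    im=bot.capture(c);cv2.imwrite(f"pics/{c}0.png",im)
    p=bot.camera_params(c);print(c,{k:np.round(v,4).tolist() for k,v in p.items()})
E
```

```text
pics
{'time': 0.0, 'joint_positions': [-1.317, 0.343, 1.525, 0.0, 1.275, -0.146], 'dq': [0.0, 0.0, -0.001, -0.001, -0.0, -0.001], 'tau': [-0.002, -43.126, -24.422, 0.072, 0.056, -0.0], 'tool_pos': [204.253, -483.203, 226.037], 'tcp_rot': [-3.14, -0.0, 0.4], 'contact_force': [-0.229, -0.076, -0.529], 'moment': [-0.039, -0.037, -0.002], 'finger_force': 0.0, 'grip_width': 91.73}
scene {'fx': 485.2599, 'fy': 485.2599, 'cx': 256.5253, 'cy': 188.8605, 'k1': -0.0593, 'R': [[0.5758, 0.8175, -0.0126], [0.4702, -0.3437, -0.8129], [-0.6689, 0.4621, -0.5823]], 't': [-336.5855, -197.0413, 1730.1758]}
top {'fx': 450.9676, 'fy': 450.9676, 'cx': 246.8526, 'cy': 193.355, 'k1': -0.1632, 'R': [[0.0079, -0.9998, 0.0203], [-0.9979, -0.0092, -0.064], [0.0642, -0.0198, -0.9977]], 't': [0.8544, 611.2869, 1043.0542]}
```

View pics/top0.png

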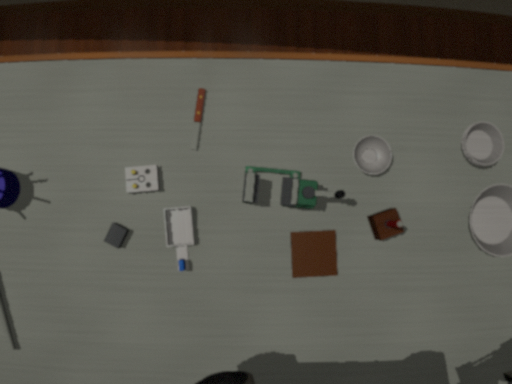

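View pics/scene0.png

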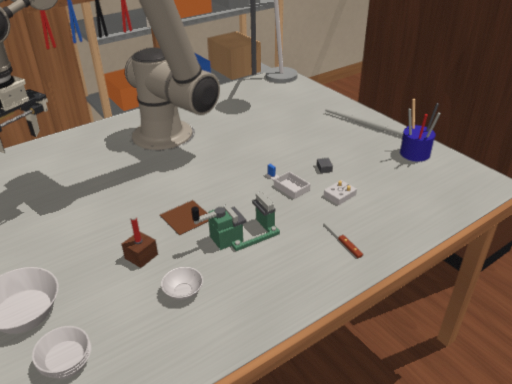

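```bash
cat > h.py <<'E'
from plant import bot
import cv2,numpy as np
P={c:{k:np.array(v) for k,v in bot.camera_params(c).items()} for c in("scene","top")}
def ray(c,u,v):
    p=P[c];d=np.array([(u-p['cx'])/p['fx'],(v-p['cy'])/p['fy']]);s=d.copy()
    for _ in range(20): s=d/(1+p['k1']*(s@s))
    R=p['R'];return -R.T@p['t'],R.T@np.r_[s,1]
def px2w(c,u,v,z):
    o,d=ray(c,u,v);return o+d*(z-o[2])/d[2]
def proj(c,X):
    p=P[c];X=np.atleast_2d(X)@p['R'].T+p['t'];s=X[:,:2]/X[:,2:];r=(s**2).sum(1,keepdims=True)
    return s*(1+p['k1']*r)*[p['fx'],p['fy']]+[p['cx'],p['cy']]
def tri(u1,u2):
    A=[];b=[]
    (o1,d1),(o2,d2)=ray('scene',*u1),ray('top',*u2)
    t=np.linalg.lstsq(np.c_[d1,-d2],o2-o1,rcond=None)[0]
    a,b=o1+d1*t[0],o2+d2*t[1];return (a+b)/2,np.linalg.norm(a-b)
def wmask(c,m,z):
    "outline of mask in world plane z -> minAreaRect (centre,size,angle)"
    cs,_=cv2.findContours(m.astype(np.uint8),cv2.RETR_EXTERNAL,cv2.CHAIN_APPROX_NONE)
    k=max(cs,key=len)[:,0,:]
    W=np.array([px2w(c,*q,z)[:2] for q in k],np.float32)
    return cv2.minAreaRect(W)
E
python3 - <<'E'
from h import *
t=cv2.imread('pics/top0.png');s=cv2.imread('pics/scene0.png')
for c in("top","scene"):
  for l in("plate","tray","tray_tab","pin_1","vise","lever_knob","punch","stand","pad","block","bowl","knife"):
    ms=bot.masks_of(c,l) if c=="top" else bot.find_in(c,l)
    for r in ms[:4 if 'pin' in l else 2]:
        if r['confidence']<.3: continue
        b=np.round(r['bbox'],1)
        if c=="top":
            z={'plate':22,'tray':25,'tray_tab':38,'pin_1':35,'vise':88,'lever_knob':134,'punch':127,'stand':50,'pad':4,'block':25,'bowl':32,'knife':6}[l]
            w=wmask(c,r['pixels'],z);print(c,l,round(r['confidence'],2),b,np.round(w[0],1),np.round(w[1],1),round(w[2],1))
        else: print(c,l,round(r['confidence'],2),b)
rs=lambda i,x0,y0,x1,y1,f:cv2.resize(i[y0:y1,x0:x1],None,fx=f,fy=f,interpolation=cv2.INTER_CUBIC)
A=np.zeros((600,800,3),np.uint8)
def put(i,x,y): A[y:y+i.shape[0],x:x+i.shape[1]]=i
put(rs(t,100,155,200,280,4),0,0); put(rs(t,235,155,355,215,3),410,0); put(rs(t,360,200,410,250,4),410,200);put(rs(s,315,150,365,210,4),600,200)
A=cv2.convertScaleAbs(A,alpha=1.5);cv2.imwrite('pics/m1.png',A)
E
```

```text
top plate 0.94 [143.4 177.   33.6  27.6] [644.  254.5] [62.3 79.8] 5.2
top tray 0.83 [180.6 237.4  34.8  69.5] [502.7 161.5] [150.2  67.4] 5.5
top tray_tab 0.65 [179.2 238.7  33.5  64.8] [504.6 158.9] [145.6  68.3] 5.6
top tray_tab 0.56 [295.2 188.  104.7  40.8] [ 622.1 -102.9] [238.2  86.4] 84.7
top pin_1 0.54 [396.6 223.6  11.5   5.9] [ 543.  -342.1] [37.2 14.2] 90.0
top pin_1 0.5 [293.7 189.1   6.   27.1] [ 616.8 -103.2] [14.2 57. ] 85.3
top vise 0.87 [294.4 187.9 104.9  38.6] [618.5 -96.9] [226.3  81.5] 85.4
top lever_knob 0.88 [326.  193.6  41.7  12.1] [ 608.2 -154.3] [25.4 92.4] 0.5
top punch 0.5 [180.2 239.4  29.5  66.6] [507.6 148.6] [133.5  60.6] 5.9
top stand 0.6 [384.6 227.4  33.5  34.2] [ 540.4 -316.5] [61.4 72.8] 17.6
top pad 0.83 [312.5 251.2  45.6  46.7] [ 470.6 -154. ] [110.3 111.4] 0.3
top block 0.7 [116.9 236.4  21.6  28.1] [509.9 313.6] [43.1 50.8] 64.8
top bowl 0.56 [373.5 155.1  37.6  38.8] [ 707.1 -292.9] [93.2 95.3] 44.0
top knife 0.78 [200.  118.8  18.   63.7] [794.8 126.1] [ 18.8 150.4] 83.1
scene plate 0.8 [340.4 192.2  32.   24.1]
scene tray 0.71 [288.1 182.7  44.2  35.8]
scene tray_tab 0.94 [287.1 181.   43.9  35.6]
scene tray_tab 0.68 [235.8 221.2  87.4  57.3]
scene pin_1 0.54 [345.1 238.9  35.1  37.2]
scene vise 0.64 [235.2 220.4  89.7  54.2]
scene lever_knob 0.59 [209.6 215.4  35.9  18.4]
scene lever_knob 0.46 [345.  239.6  34.2  36. ]
scene punch 0.7 [134.8 228.6  16.8  25.5]
scene stand 0.66 [139.6 251.3  36.6  37.8]
scene stand 0.57 [230.4 213.6  18.9  18.9]
scene pad 0.75 [183.6 217.9  47.8  34.4]
scene block 0.75 [322.1 162.3  20.4  15. ]
scene block 0.55 [209.1 215.1  40.2  19. ]
scene bowl 0.72 [290.5 182.4  38.4  37.9]
scene bowl 0.7 [179.7 282.4  41.6  31.9]
scene knife 0.62 [344.8 238.8  37.4  34.5]
```

View pics/m1.png

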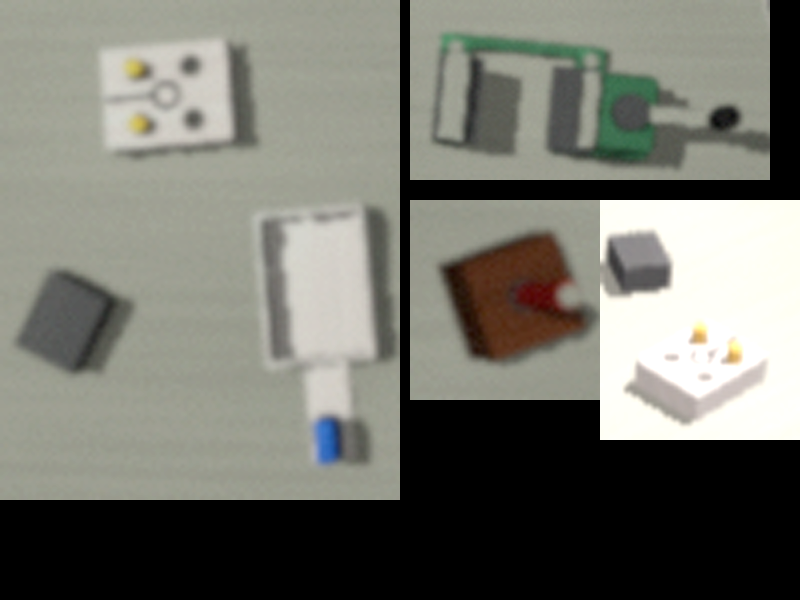

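```bash
python3 - <<'E'
from h import *
t=cv2.imread('pics/top0.png');s=cv2.imread('pics/scene0.png')
rs=lambda i,x0,y0,x1,y1,f:cv2.resize(i[y0:y1,x0:x1],None,fx=f,fy=f,interpolation=cv2.INTER_CUBIC)
A=np.zeros((600,800,3),np.uint8)
def put(i,x,y): A[y:y+i.shape[0],x:x+i.shape[1]]=i
put(cv2.convertScaleAbs(rs(t,240,160,350,214,5),alpha=1.6),0,0); put(rs(s,190,190,285,250,5),0,280); put(rs(s,120,210,165,270,5),550,280);put(cv2.convertScaleAbs(rs(t,365,205,410,245,5),alpha=1.8),570,0)
cv2.imwrite('pics/m2.png',A)
E
```

```text
(no output)
```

View pics/m2.png

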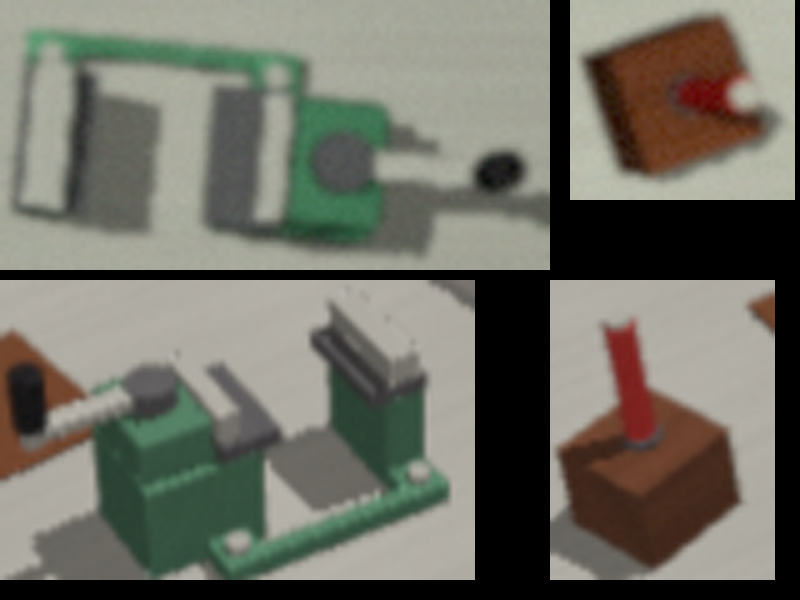

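```bash
python3 - <<'E'
from h import *
from scipy.optimize import least_squares
T=[((32,-26,70),213,88),((-32,-26,70),205,226),((32,26,70),98,76),((-32,26,70),85,212),((28,-48,88),265,92),((-28,-48,88),255,222),((0,38,88),70,135),((0,-148,126),500,172)]
S=[((32,-26,70),278,434),((-32,-26,70),215,365),((32,26,70),378,396),((-32,26,70),313,343),((28,38,88),393,365),((-28,38,88),332,303),((0,-148,134),27,371)]
def R(a): c,s=np.cos(a),np.sin(a);return np.array([[c,-s,0],[s,c,0],[0,0,1]])
def res(p,which):
    M=R(p[2]);o=np.r_[p[:2],0];r=[]
    if 't' in which:
        r.append(proj('top',np.array([a[0] for a in T])@M.T+o)-[[(a[1]+.5)/5-.5+240,(a[2]+.5)/5-.5+160] for a in T])
    if 's' in which:
        r.append(proj('scene',np.array([a[0] for a in S])@M.T+o)-[[(a[1]+.5)/5-.5+190,(a[2]-280+.5)/5-.5+190] for a in S])
    return np.concatenate(r).ravel()
for w in('t','s','ts'):
    f=least_squares(res,[630,-30,-.08],args=(w,),loss='soft_l1');print(w,f.x,np.degrees(f.x[2]));print(np.round(res(f.x,w).reshape(-1,2),1).tolist())
# stand / punch
def pt(x,y): return ((x-570+.5)/5-.5+365,(y+.5)/5-.5+205)
def ps(x,y): return ((x-550+.5)/5-.5+120,(y-280+.5)/5-.5+210)
print('head',tri(ps(619,322),pt(745,97)),'collar',tri(ps(645,437),pt(683,94)))
for q in [(583,60),(722,17),(770,128),(650,175)]: print('st top corner?',px2w('top',*pt(*q),50))
for q in [(558,450),(628,388),(728,432),(638,494)]: print('st scene',px2w('scene',*ps(*q),50))
# tray tab & plate
m=lambda x,y:((x+.5)/4-.5+100,(y+.5)/4-.5+155)
print('tab',px2w('top',*m(327,441),38));
for q in [(257,213),(362,206),(376,358),(268,366)]: print('tray',px2w('top',*m(*q),25))
for q in [(100,48),(229,38),(234,141),(108,151)]: print('plate',px2w('top',*m(*q),22))
for q in [(133,69),(137,124)]: print('pins',px2w('top',*m(*q),35))
q=lambda x,y:((x-600+.5)/4-.5+315,(y-200+.5)/4-.5+150)
for k in [(700,333),(734,350)]:print('pins scene',px2w('scene',*q(*k),33))
for k in [(637,360),(700,323),(767,362),(697,400)]:print('plate scene',px2w('scene',*q(*k),22))
E
```

```text
t [ 6.17226083e+02 -4.40122808e+01 -8.55265805e-02] -4.900312097518698
[[0.1, -0.7], [-0.8, -0.1], [0.2, -0.5], [0.2, 0.5], [0.2, 0.4], [0.0, -0.5], [-0.5, 0.7], [0.4, 0.1]]
s [ 6.21665352e+02 -4.80688123e+01 -9.86029688e-02] -5.649533958344433
[[1.1, -0.2], [2.0, 0.1], [-1.0, 0.8], [-0.2, -1.6], [-0.8, -0.8], [0.6, 0.4], [-0.7, 0.6]]
ts [ 6.17926815e+02 -4.47919708e+01 -8.91350247e-02] -5.107060721028256
[[0.5, -1.0], [-0.5, -0.4], [0.6, -0.9], [0.5, 0.2], [0.6, 0.2], [0.3, -0.7], [-0.2, 0.3], [0.7, 0.1], [1.5, -1.5], [2.2, -1.0], [-0.8, -0.5], [-0.1, -2.7], [-0.6, -2.1], [0.7, -0.8], [-0.1, -0.3]]
head (array([ 540.88918438, -324.83356954,  122.8010366 ]), np.float64(0.19910324310887664)) collar (array([ 541.49966361, -322.77762682,   49.11603582]), np.float64(2.3073421130890908))
st top corner? [ 557.78303268 -273.2766599    50.        ]
st top corner? [ 578.12011784 -340.71529206   50.        ]
st top corner? [ 526.14141976 -363.93709808   50.        ]
st top corner? [ 504.37726261 -305.32866761   50.        ]
st scene [ 525.31586396 -362.89327604   50.        ]
st scene [ 502.01
[... 266 characters left out ...]
25.        ]
tray [491.1238243  129.41093732  25.        ]
tray [485.66679041 192.65282175  25.        ]
plate [672.10400447 297.29634617  22.        ]
plate [678.50855108 219.83451053  22.        ]
plate [617.3948835  215.44334878  22.        ]
plate [610.80241118 290.73484048  22.        ]
pins [658.23417178 273.89757705  35.        ]
pins [625.93455646 270.64826945  35.        ]
pins scene [631.53287679 263.37332512  33.        ]
pins scene [661.66477162 268.41779295  33.        ]
plate scene [618.71738021 214.71957738  22.        ]
plate scene [610.95530067 283.92422869  22.        ]
plate scene [676.00130195 288.89563376  22.        ]
plate scene [679.8213006  216.64606495  22.        ]
```

Call:
jog_arm:
  dp:
    - [0.05, 0, 0]
    - [0.05, 0, 0]
    - [0.05, 0, 0]
    - [0.05, 0, 0]
    - [0.05, -0.04, 0]
    - [0.03, -0.05, 0]
    - [0, -0.05, 0]
    - [0, -0.05, 0]
    - [0, -0.05, 0]
    - [0, -0.05, 0]
  twist: [8.7, 8.7, 0, 0, 0, 0, 0, 0, 0, 0]
  jaw: 0.06

```text
time: 2.55
tool_pos: [448.9, -145.5, 226.8]
tcp_rot: [3.141, -0.0, 0.096]
contact_force: [0.9, -0.2, 0.3]
grip_width: 59.9
finger_force: 0.0
```

```bash
cat >> h.py <<'E'
def d(x,y,z,yaw):
    o=bot.get_obs();r=o['tcp_rot'];p=np.array(o['tool_pos']);a=np.radians(yaw);D=np.array([x,y,z])-p
    print('t',round(o['time'],2),'pos',np.round(p,1),'rpy deg',np.round(np.degrees(r),2),'F',np.round(o['contact_force'],1),'grip',round(float(o['grip_width']),1),round(float(o['finger_force']),1))
    print('twist',round((np.degrees(r[2])-yaw+180)%360-180,1),'then tool d mm',np.round([D[0]*np.cos(a)+D[1]*np.sin(a),D[0]*np.sin(a)-D[1]*np.cos(a),-D[2]],1))
E
python3 -c "
from h import *
d(443.8,155.5,12,5.5)"
```

```text
t 2.55 pos [ 448.9 -145.5  226.8] rpy deg [ 1.7999e+02 -3.0000e-02  5.5000e+00] F [ 0.9 -0.2  0.3] grip 59.9 0.0
twist -0.0 then tool d mm [  23.8 -300.1  214.8]
```

Call:
jog_arm:
  dp:
    - [0.012, -0.05, 0]
    - [0.012, -0.05, 0]
    - [0, -0.05, 0.02]
    - [0, -0.05, 0.05]
    - [0, -0.05, 0.05]
    - [0, -0.05, 0.04]
    - [0, 0, 0.03]
    - [0, 0, 0.025]
    - [0, 0, 0]
    - [0, 0, 0]
  twist: [0, 0, 0, 0, 0, 0, 0, 0, 0, 0]

```text
time: 3.8
tool_pos: [446.1, 141.1, 25.0]
tcp_rot: [3.142, -0.001, 0.096]
contact_force: [0.2, -0.1, 0.1]
grip_width: 60.1
finger_force: 0.0
```

Call:
jog_arm:
  dp:
    - [0, 0, 0]
    - [0, 0, 0]
    - [0, 0, 0]
    - [0, 0, 0]
  twist: [0, 0, 0, 0]
  jaw: 0

```text
time: 4.3
tool_pos: [445.6, 141.2, 24.5]
tcp_rot: [-3.142, -0.001, 0.096]
contact_force: [-0.0, 1.3, 0.7]
grip_width: 24.7
finger_force: 0.5
```

```bash
python3 - <<'E'
from h import *
d(443.8,155.5,12,5.5)
s=bot.capture('scene');t=bot.capture('top')
rs=lambda i,x0,y0,x1,y1,f:cv2.resize(i[y0:y1,x0:x1],None,fx=f,fy=f,interpolation=cv2.INTER_CUBIC)
A=np.zeros((500,800,3),np.uint8)
a=rs(s,240,130,340,230,4);b=rs(t,120,180,220,300,4)
A[:400,:400]=a;A[:480,400:]=b;cv2.imwrite('pics/m3.png',A)
E
```

```text
t 4.3 pos [445.6 141.2  24.5] rpy deg [-1.8e+02 -3.0e-02  5.5e+00] F [-0.   1.3  0.7] grip 24.7 0.5
twist 0.0 then tool d mm [ -0.4 -14.4  12.5]
```

View pics/m3.png

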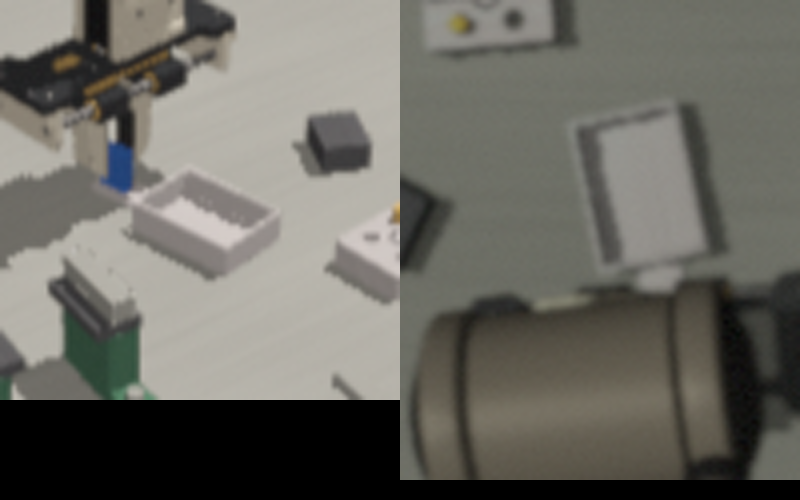

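Call:
jog_arm:
  dp:
    - [0, 0, 0]
    - [0, 0, 0]
    - [0, -0.007, 0]
    - [0, 0, 0.012]
    - [0, 0, 0]
  twist: [0, 0, 0, 0, 0]
  jaw: 0.06

```text
time: 5.03
tool_pos: [443.9, 148.1, 11.1]
tcp_rot: [3.141, 0.002, 0.097]
contact_force: [-0.7, 0.2, -0.1]
grip_width: 58.7
finger_force: 0.0
```

Call:
jog_arm:
  dp:
    - [0, 0, 0]
    - [0, 0, 0]
    - [0, 0, 0]
    - [0, 0, 0]
    - [0, 0, 0]
    - [0, 0, 0]
    - [0, 0, 0]
    - [0, 0, 0]
  twist: [0, 0, 0, 0, 0, 0, 0, 0]
  jaw: 0

```text
time: 6.02
tool_pos: [444.9, 148.2, 12.3]
tcp_rot: [3.142, -0.0, 0.096]
contact_force: [-1.2, 0.5, 0.9]
grip_width: 11.4
finger_force: 30.0
```

```bash
python3 - <<'E'
from h import *
d(443.8,155.5,12,5.5)
t=bot.capture('top')
r=bot.masks_of('top','tray')[0];print(r['confidence'],r['bbox'])
b=cv2.resize(t[180:300,120:220],None,fx=5,fy=5,interpolation=cv2.INTER_CUBIC)
cv2.imwrite('pics/m4.png',b)
E
```

```text
t 6.03 pos [444.9 148.2  12.3] rpy deg [ 1.80e+02 -1.00e-02  5.51e+00] F [-1.2  0.5  0.9] grip 11.4 30.0
twist 0.0 then tool d mm [-0.3 -7.4  0.3]
0.6 [184.3, 228.2, 32.5, 46.3]
```

View pics/m4.png

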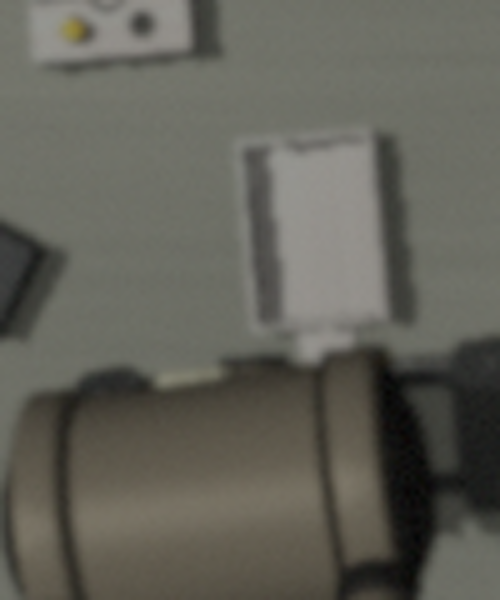

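```bash
python3 - <<'E'
from h import *
W=np.array([px2w('top',(x+.5)/5-.5+120,(y+.5)/5-.5+180,25) for x,y in[(240,140),(376,130),(388,320),(255,330)]])
print(np.round(W,1),W.mean(0));e=(W[0]+W[1]-W[2]-W[3])[:2];print(np.degrees(np.arctan2(e[1],e[0])))
a=np.radians(5.5);D=W.mean(0)[:2]-[444.9,148.2]
print('tray centre in tool frame (x, world-left y)',D@[np.cos(a),np.sin(a)],D@[-np.sin(a),np.cos(a)])
E
```

```text
[[575.7 191.7  25. ]
 [581.1 127.8  25. ]
 [492.4 121.1  25. ]
 [487.  183.3  25. ]] [534.06915719 155.97185224  25.        ]
4.867545193106974
tray centre in tool frame (x, world-left y) 89.50353910062026 -0.8104127953823803
```

Call:
jog_arm:
  dp:
    - [-0.012, 0, 0]
    - [0, 0, 0]
    - [0, 0, 0]
    - [0, 0.03, 0]
    - [0, 0.03, 0]
    - [0, 0.03, 0]
    - [0, 0.03, 0]
    - [0, 0.03, 0]
    - [0, 0.026, 0]
    - [0, 0, 0]
  twist: [0, 5.2, 5.2, 0, 0, 0, 0, 0, 0, 0]

```text
time: 7.38
tool_pos: [417.1, -29.4, 12.3]
tcp_rot: [3.141, 0.0, -0.088]
contact_force: [0.3, -0.9, -0.4]
grip_width: 11.6
finger_force: 30.0
```

```bash
python3 - <<'E'
from h import *
d(433.4,-27.8,12,-4.9)
t=bot.capture('top')
b=cv2.resize(t[150:290,215:325],None,fx=5,fy=5,interpolation=cv2.INTER_CUBIC)[:600]
cv2.imwrite('pics/m5.png',cv2.convertScaleAbs(b,alpha=1.4))
E
```

```text
t 7.38 pos [417.1 -29.4  12.3] rpy deg [ 1.7999e+02  2.0000e-02 -5.0700e+00] F [ 0.3 -0.9 -0.4] grip 11.6 30.0
twist -0.2 then tool d mm [16.1 -3.   0.3]
```

View pics/m5.png

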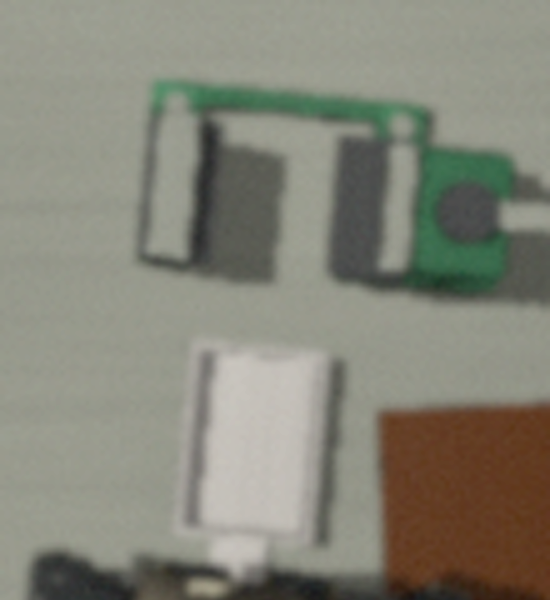

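```bash
python3 - <<'E'
from h import *
W=np.array([px2w('top',(x+.5)/5-.5+215,(y+.5)/5-.5+150,25) for x,y in[(191,338),(333,349),(313,545),(176,535)]])
print(np.round(W,1),W.mean(0));e=(W[0]+W[1]-W[2]-W[3])[:2];print(np.degrees(np.arctan2(e[1],e[0])))
a=np.radians(-4.9);D=W.mean(0)[:2]-[617.2,-44]
print('tray centre in vise frame',D@[np.cos(a),np.sin(a)],D@[-np.sin(a),np.cos(a)])
E
```

```text
[[555.2  -8.2  25. ]
 [550.5 -74.8  25. ]
 [458.9 -65.9  25. ]
 [463.2  -1.8  25. ]] [506.94528733 -37.66686532  25.        ]
-4.7252238699860065
tray centre in vise frame -110.39272122932003 -3.107629366925973
```

Call:
jog_arm:
  dp:
    - [0, -0.003, 0]
    - [0.025, 0, 0]
    - [0.025, 0, 0]
    - [0.025, 0, 0]
    - [0.02, 0, 0]
    - [0.008, 0, 0]
    - [0.002, 0, 0]
    - [0, 0, 0]
  twist: [-0.2, 0, 0, 0, 0, 0, 0, 0]

```text
time: 8.43
tool_pos: [522.4, -33.5, 12.3]
tcp_rot: [3.142, 0.0, -0.081]
contact_force: [0.4, 0.0, -0.7]
grip_width: 0.6
finger_force: 0.0
```

Call:
jog_arm:
  dp:
    - [0.002, 0, 0]
    - [0.001, 0, 0]
  twist: [0, 0]

```text
time: 8.68
tool_pos: [525.4, -34.3, 12.3]
tcp_rot: [3.142, 0.001, -0.082]
contact_force: [-2.0, -0.4, 0.3]
grip_width: 0.5
finger_force: 0.9
```

Call:
jog_arm:
  dp:
    - [0.001, 0, 0]
    - [0.001, 0, 0]
  twist: [0, 0]

```text
time: 8.93
tool_pos: [527.5, -34.5, 12.3]
tcp_rot: [3.141, 0.001, -0.082]
contact_force: [-3.6, -0.9, 1.8]
grip_width: 0.4
finger_force: 1.4
```

Call:
jog_arm:
  dp:
    - [0.001, 0, 0]
    - [0.001, 0, 0]
  twist: [0, 0]

```text
time: 9.18
tool_pos: [529.6, -34.7, 12.3]
tcp_rot: [3.141, 0.0, -0.082]
contact_force: [-3.1, -1.6, 1.6]
grip_width: 0.3
finger_force: 1.6
```

```bash
python3 - <<'E'
from h import *
t=bot.capture('top');s=bot.capture('scene')
A=np.zeros((600,800,3),np.uint8)
b=cv2.resize(t[150:270,215:305],None,fx=5,fy=5,interpolation=cv2.INTER_CUBIC)
A[:600,:450]=cv2.convertScaleAbs(b,alpha=1.4)
A[:425,450:]=cv2.resize(s[165:250,200:270],None,fx=5,fy=5,interpolation=cv2.INTER_CUBIC)
cv2.imwrite('pics/m6.png',A)
E
```

```text
(no output)
```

View pics/m6.png

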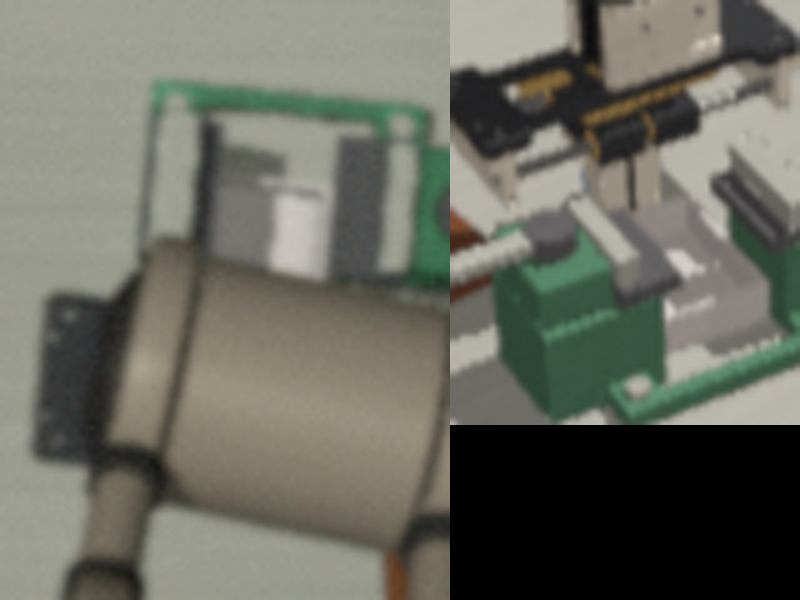

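Call:
jog_arm:
  dp:
    - [-0.002, 0, -0.02]
    - [0, 0, -0.04]
    - [-0.03, 0, 0]
    - [-0.05, 0, 0]
    - [-0.03, 0, 0]
    - [0, 0, 0]
  twist: [0, 0, 0, 0, 0, 0]
  jaw: 0.05

```text
time: 10.02
tool_pos: [417.0, -25.0, 72.6]
tcp_rot: [-3.141, -0.0, -0.082]
contact_force: [0.2, 0.4, 0.6]
grip_width: 49.5
finger_force: 0.0
```

```bash
python3 - <<'E'
from h import *
d(433.4,-27.8,12,-4.9)
t=bot.capture('top');s=bot.capture('scene')
r=bot.find_in('scene','tray_tab');print([(x['confidence'],x['bbox']) for x in r[:3]])
A=np.zeros((600,800,3),np.uint8)
b=cv2.resize(t[150:270,225:305],None,fx=5,fy=5,interpolation=cv2.INTER_CUBIC)
A[:600,:400]=cv2.convertScaleAbs(b,alpha=1.4)
A[:450,400:]=cv2.resize(s[160:250,200:280],None,fx=5,fy=5,interpolation=cv2.INTER_CUBIC)
cv2.imwrite('pics/m7.png',A)
E
```

```text
t 10.03 pos [417.  -25.   72.6] rpy deg [-1.7999e+02 -3.0000e-02 -4.7000e+00] F [0.2 0.4 0.6] grip 49.5 0.0
twist 0.2 then tool d mm [16.5  1.4 60.6]
[(0.97, [242.8, 215.8, 37.1, 39.9]), (0.66, [343.3, 240.8, 36.0, 34.8])]
```

View pics/m7.png

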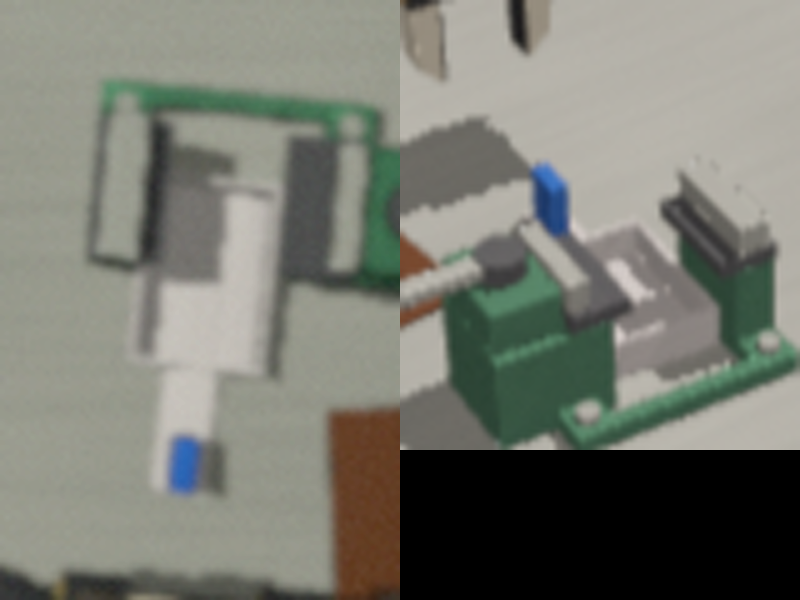

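```bash
python3 - <<'E'
from h import *
f=lambda x,y,z:px2w('top',(x+.5)/5-.5+225,(y+.5)/5-.5+150,z)
tab=f(185,463,38);print(tab);W=np.array([f(132,362,25),f(266,376,25),f(280,190,25)]);print(W)
e=W[2]-W[1];print(np.degrees(np.arctan2(e[1],e[0])))
a=np.radians(-4.9);u=np.array([np.cos(a),np.sin(a)]);v=np.array([-u[1],u[0]])
for p in[tab,*W]: print((p[:2]-[617.2,-44])@u,(p[:2]-[617.2,-44])@v)
d(tab[0],tab[1]+.7,13,-4.9)
E
```

```text
[497.53124609 -28.44803023  38.        ]
[[543.92429383  -4.02649029  25.        ]
 [537.82119574 -66.83956914  25.        ]
 [625.20425878 -73.08399826  25.        ]]
-4.087431476463796
-120.55980146462183 5.27339516823324
-76.42231937176169 33.56843300740735
-77.13781251916738 -29.536390505169553
10.459271231069843 -28.294005707766875
t 10.18 pos [419.9 -25.7  72.7] rpy deg [ 1.7998e+02 -1.7000e-01 -4.7000e+00] F [0.5 0.1 0.7] grip 50.0 0.0
twist 0.2 then tool d mm [77.6 -4.6 59.7]
```

Call:
jog_arm:
  dp:
    - [0.04, -0.003, 0]
    - [0.037, -0.001, 0]
    - [0, 0, 0.03]
    - [0, 0, 0.03]
    - [0, 0, 0]
  twist: [0.2, 0, 0, 0, 0]

```text
time: 10.8
tool_pos: [494.7, -27.6, 10.4]
tcp_rot: [-3.141, 0.004, -0.085]
contact_force: [-0.2, -0.1, 0.4]
grip_width: 50.0
finger_force: 0.0
```

Call:
jog_arm:
  dp:
    - [0, 0, 0]
    - [0, 0, 0]
    - [0, 0, 0]
    - [0, 0, 0]
    - [0, 0, 0]
    - [0, 0, 0]
    - [0, 0, 0]
    - [0, 0, 0]
  twist: [0, 0, 0, 0, 0, 0, 0, 0]
  jaw: 0

```text
time: 11.8
tool_pos: [495.4, -28.1, 12.7]
tcp_rot: [3.141, -0.001, -0.086]
contact_force: [-1.9, -2.2, 6.3]
grip_width: 11.6
finger_force: 30.0
```

Call:
jog_arm:
  dp:
    - [0, 0.001, 0]
    - [0, 0.001, 0]
    - [0.005, 0, 0]
    - [0.005, 0, 0]
    - [0.005, 0, 0]
    - [0.005, 0, 0]
    - [0.005, 0, 0]
  twist: [0, 0, 0, 0, 0, 0, 0]

```text
time: 12.68
tool_pos: [516.7, -31.8, 12.7]
tcp_rot: [3.141, 0.007, -0.085]
contact_force: [-12.4, -2.6, 16.8]
grip_width: 11.4
finger_force: 30.0
```

Call:
jog_arm:
  dp:
    - [0, 0, 0]
    - [0, 0, 0]
  twist: [0, 0]

```text
time: 12.92
tool_pos: [517.9, -32.0, 12.7]
tcp_rot: [3.141, 0.004, -0.085]
contact_force: [-9.1, -2.2, 11.7]
grip_width: 11.9
finger_force: 30.0
```

```bash
python3 - <<'E'
from h import *
d(500,-27.8,12,-4.9);print(bot.get_obs()['moment'])
t=bot.capture('top');s=bot.capture('scene')
A=np.zeros((600,800,3),np.uint8)
b=cv2.resize(t[150:270,225:305],None,fx=5,fy=5,interpolation=cv2.INTER_CUBIC)
A[:600,:400]=cv2.convertScaleAbs(b,alpha=1.4)
A[:450,400:]=cv2.resize(s[160:250,200:280],None,fx=5,fy=5,interpolation=cv2.INTER_CUBIC)
cv2.imwrite('pics/m8.png',A)
E
```

```text
t 12.93 pos [517.9 -32.   12.7] rpy deg [179.98   0.23  -4.87] F [-9.1 -2.2 11.7] grip 11.9 30.0
twist 0.0 then tool d mm [-18.2  -2.7   0.7]
[-0.27988116  1.30038687 -0.13387197]
```

View pics/m8.png

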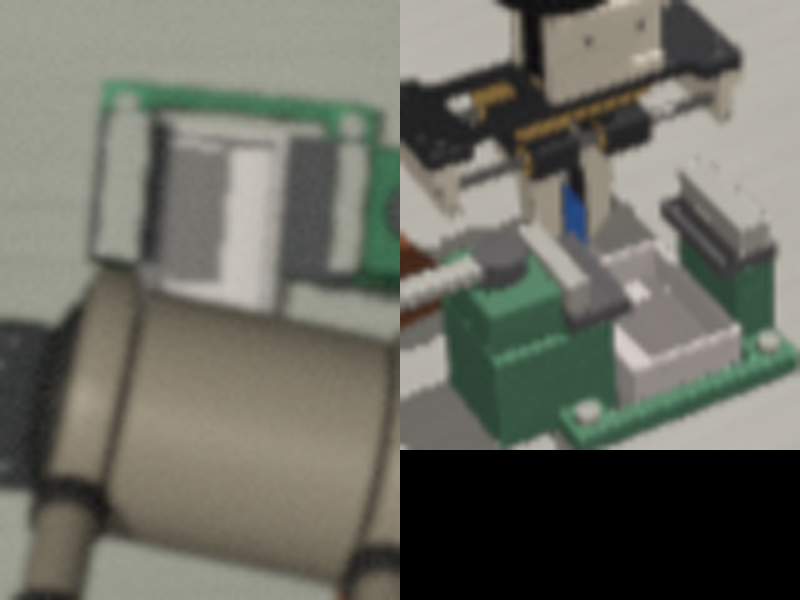

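```bash
python3 - <<'E'
from h import *
f=lambda x,y,z:px2w('top',(x+.5)/5-.5+225,(y+.5)/5-.5+150,z)
g=lambda x,y,z:px2w('scene',(x-400+.5)/5-.5+200,(y+.5)/5-.5+160,z)
a=np.radians(-4.9);u=np.array([np.cos(a),np.sin(a)]);v=np.array([-u[1],u[0]])
for p in[f(162,118,25),f(285,129,25),f(285,305,25),g(620,350,25),g(738,326,25),g(642,252,25)]: print(np.round(p,1),(p[:2]-[617.2,-44])@u,(p[:2]-[617.2,-44])@v)
for p in [f(150,107,14),f(320,122,14),g(575,420,14),g(760,350,14)]:print('bar front top edge',(p[:2]-[617.2,-44])@u,(p[:2]-[617.2,-44])@v)
print((np.array([517.9,-32])-[617.2,-44])@u,(np.array([517.9,-32])-[617.2,-44])@v)
M=np.c_[u,v]
for n,q in (('top',(225,150,0)),('scene',(200,160,400))):
    for z,x in ((25,45),(14,46)):
        P_=np.array([np.r_[[617.2,-44]+M@[x,y],z] for y in(-32,32)]);r=proj(n,P_);print(n,z,np.round((r-q[:2]+.5)*5-.5+[q[2],0]))
E
```

```text
[658.7 -17.3  25. ] 39.021008392441814 30.135004937485903
[654.1 -75.4  25. ] 39.4144094744743 -28.114374562415275
[571.1 -75.6  25. ] -43.19358153258235 -35.441454993066706
[632.6 -74.4  25. ] 17.91968529863704 -29.001394250110422
[652.9 -13.5  25. ] 32.9799277084856 33.455774108171696
[571.3 -18.7  25. ] -47.88313640266666 21.24927706317634
bar front top edge 44.95439004551938 35.94449025174371
bar front top edge 45.618499976077146 -45.462078509556875
bar front top edge 42.49831599015881 -69.13520957833936
bar front top edge 44.46991758493567 39.997263158746684
-99.96209098940548 3.4742430867502807
top 25 [[294. 118.]
 [159. 105.]]
top 14 [[292. 118.]
 [158. 106.]]
scene 25 [[641. 382.]
 [748. 340.]]
scene 14 [[642. 399.]
 [749. 357.]]
```

Call:
jog_arm:
  dp:
    - [0, 0.0005, -0.001]
    - [0, 0.0005, -0.0005]
    - [0.003, 0, 0]
    - [0.002, 0, 0]
    - [0, 0, 0]
  twist: [0, 0, 0, 0, 0]

```text
time: 13.65
tool_pos: [525.0, -33.4, 13.6]
tcp_rot: [3.142, -0.0, -0.085]
contact_force: [-0.3, 0.0, -2.1]
grip_width: 11.6
finger_force: 30.0
```

Call:
jog_arm:
  dp:
    - [0.001, 0, 0]
    - [0.001, 0, 0]
    - [0, 0, 0]
  twist: [0, 0, 0]

```text
time: 14.02
tool_pos: [526.9, -33.6, 13.8]
tcp_rot: [3.141, -0.0, -0.085]
contact_force: [-0.2, 0.2, -1.3]
grip_width: 11.9
finger_force: 30.0
```

Call:
jog_arm:
  dp:
    - [0.001, 0, 0]
    - [0.001, 0, 0]
    - [0, 0, 0]
  twist: [0, 0, 0]

```text
time: 14.4
tool_pos: [528.3, -33.7, 13.6]
tcp_rot: [3.142, 0.001, -0.085]
contact_force: [-1.3, -0.0, -2.2]
grip_width: 11.6
finger_force: 30.0
```

Call:
jog_arm:
  dp:
    - [0.001, 0, 0]
    - [0.001, 0, 0]
    - [0, 0, 0]
  twist: [0, 0, 0]

```text
time: 14.78
tool_pos: [528.3, -33.6, 13.2]
tcp_rot: [-3.141, 0.005, -0.085]
contact_force: [-8.5, -0.2, 0.8]
grip_width: 11.7
finger_force: 30.0
```

Call:
jog_arm:
  dp:
    - [0.001, 0, 0]
    - [0.001, 0, 0]
    - [0, 0, 0]
  twist: [0, 0, 0]

```text
time: 15.15
tool_pos: [528.3, -33.5, 12.8]
tcp_rot: [-3.141, 0.01, -0.085]
contact_force: [-13.7, -0.4, 4.0]
grip_width: 11.6
finger_force: 30.0
```

```bash
python3 - <<'E'
from h import *
d(500,-27.8,12,-4.9)
t=bot.capture('top')
b=cv2.resize(t[150:230,225:305],None,fx=5,fy=5,interpolation=cv2.INTER_CUBIC)
g=cv2.cvtColor(t,cv2.COLOR_BGR2GRAY)
for c in (268,272,276): print(c,g[165:182,c])
E
```

```text
t 15.15 pos [528.3 -33.5  12.8] rpy deg [-179.98    0.56   -4.88] F [-13.7  -0.4   4. ] grip 11.6 30.0
twist 0.0 then tool d mm [-28.7  -3.3   0.8]
268 [113 111 103  89  78  85 102 106  96 109 130 139 139 136 126 104  87]
272 [113 112 103  88  76  79  99 109 100 104 129 137 138 138 137 135 134]
276 [112 112 107  96  82  79  90 102 101  94 109 130 137 137 137 138 138]
```

Call:
jog_arm:
  dp:
    - [-0.002, 0, 0]
    - [-0.0015, 0, 0]
    - [0, 0, 0]
  twist: [0, 0, 0]

```text
time: 15.58
tool_pos: [528.4, -33.6, 13.5]
tcp_rot: [-3.141, 0.002, -0.085]
contact_force: [-5.0, -0.7, -2.7]
grip_width: 11.9
finger_force: 30.0
```

Call:
jog_arm:
  dp:
    - [0, 0, 0]
    - [0, 0, 0]
    - [0, 0, -0.01]
    - [0, 0, -0.04]
    - [0, 0, -0.05]
    - [-0.01, -0.03, -0.03]
    - [0, -0.05, 0]
    - [0, -0.05, 0]
    - [0, -0.05, 0]
    - [0, -0.04, 0]
  twist: [0, 0, 0, 0, 0, 0, 0, 0, 0, 0]
  jaw: 0.04

```text
time: 16.82
tool_pos: [538.5, 188.4, 145.0]
tcp_rot: [-3.141, -0.002, -0.085]
contact_force: [0.6, 0.1, -0.7]
grip_width: 40.2
finger_force: 0.0
```

```bash
python3 - <<'E'
from h import *
d(644,255.5,60,5)
t=bot.capture('top');
b=cv2.resize(t[145:285,105:305],None,fx=4,fy=4,interpolation=cv2.INTER_CUBIC)
cv2.imwrite('pics/m9.png',cv2.convertScaleAbs(b,alpha=1.4))
for r in bot.masks_of('top','plate')[:2]:
    print(r['confidence'],r['bbox'],wmask('top',r['pixels'],22))
E
```

```text
t 16.82 pos [538.5 188.4 145. ] rpy deg [-1.7996e+02 -1.2000e-01 -4.8500e+00] F [ 0.6  0.1 -0.7] grip 40.2 0.0
twist -9.8 then tool d mm [111.  -57.7  85. ]
0.61 [142.9, 177.8, 31.9, 25.2] ((645.7904052734375, 255.22491455078125), (58.63379669189453, 79.2844467163086), 5.963649272918701)
```

View pics/m9.png

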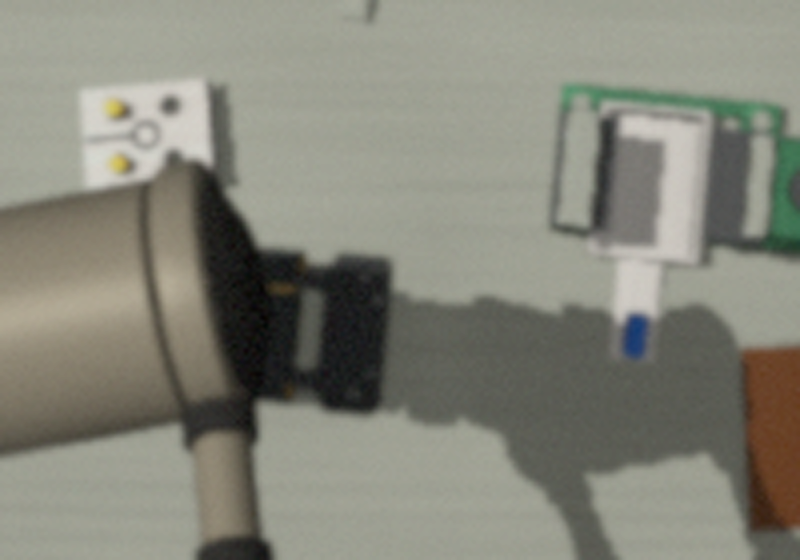

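Call:
jog_arm:
  dp:
    - [0.04, -0.02, 0]
    - [0.04, -0.02, 0]
    - [0.03, -0.018, 0.02]
    - [0, 0, 0.04]
    - [0, 0, 0.02]
    - [0, 0, 0]
  twist: [-9.8, 0, 0, 0, 0, 0]
  jaw: 0.0918

```text
time: 17.68
tool_pos: [645.4, 245.4, 62.3]
tcp_rot: [3.141, 0.003, 0.085]
contact_force: [-0.3, 1.1, 0.0]
grip_width: 91.2
finger_force: 0.0
```

```bash
python3 -c "
from h import *
d(644.2,255.7,5,5)"
```

```text
t 17.68 pos [645.4 245.4  62.3] rpy deg [179.95   0.19   4.87] F [-0.3  1.1  0. ] grip 91.2 0.0
twist -0.1 then tool d mm [ -0.3 -10.3  57.3]
```

Call:
jog_arm:
  dp:
    - [0, -0.0105, 0]
    - [0, 0, 0]
    - [0, 0, 0.03]
    - [0, 0, 0.02]
    - [0, 0, 0.007]
    - [0, 0, 0]
  twist: [0, 0, 0, 0, 0, 0]

```text
time: 18.42
tool_pos: [645.3, 257.1, 6.6]
tcp_rot: [3.141, 0.0, 0.086]
contact_force: [-0.4, 0.7, -0.3]
grip_width: 92.0
finger_force: 0.0
```

Call:
jog_arm:
  dp:
    - [0, 0, 0]
    - [0, 0, 0]
    - [0, 0, 0]
    - [0, 0, 0]
    - [0, 0, 0]
  twist: [0, 0, 0, 0, 0]
  jaw: 0.06

```text
time: 19.05
tool_pos: [645.8, 257.1, 7.7]
tcp_rot: [-3.142, -0.002, 0.086]
contact_force: [-0.8, -1.0, 5.6]
grip_width: 76.0
finger_force: 30.0
```

Call:
jog_arm:
  dp:
    - [0, 0, 0]
    - [0, 0, 0]
    - [0, 0, 0]
    - [0, 0, -0.015]
    - [0, 0, -0.015]
    - [0, 0, 0]
  twist: [0, 0, 0, 0, 0, 0]
  jaw: 0.0918

```text
time: 19.8
tool_pos: [646.7, 257.5, 39.5]
tcp_rot: [-3.141, -0.005, 0.086]
contact_force: [-0.9, -0.8, 0.2]
grip_width: 92.1
finger_force: 0.0
```

Call:
jog_arm:
  dp:
    - [0, 0, 0]
    - [0, 0, 0]
    - [0, 0, 0]
    - [0, 0, 0]
    - [0, 0, 0]
    - [0, 0, 0]
    - [0, 0, 0]
    - [0, 0, 0]
    - [0, 0, 0]
    - [0, 0, 0]
  twist: [-10, -10, -10, -10, -10, -10, -10, -10, -10, 0]

```text
time: 21.05
tool_pos: [645.1, 257.1, 36.7]
tcp_rot: [-3.141, 0.0, 1.655]
contact_force: [0.1, -0.5, 0.4]
grip_width: 91.9
finger_force: 0.0
```

```bash
python3 -c "
from h import *
d(645.8,257.1,6,94.93)"
```

```text
t 21.05 pos [645.1 257.1  36.7] rpy deg [-1.7999e+02  1.0000e-02  9.4820e+01] F [ 0.1 -0.5  0.4] grip 91.9 0.0
twist -0.1 then tool d mm [-0.   0.7 30.7]
```

Lower and grip across the width.

Call:
jog_arm:
  dp:
    - [0, 0, 0.02]
    - [0, 0, 0.01]
    - [0, 0, 0]
    - [0, 0, 0]
  twist: [0, 0, 0, 0]

```text
time: 21.55
tool_pos: [645.4, 257.1, 6.7]
tcp_rot: [3.142, 0.0, 1.656]
contact_force: [0.3, 0.2, 0.7]
grip_width: 91.9
finger_force: 0.0
```

Call:
jog_arm:
  dp:
    - [0, 0, 0]
    - [0, 0, 0]
    - [0, 0, 0]
    - [0, 0, 0]
    - [0, 0, 0]
    - [0, 0, 0]
  twist: [0, 0, 0, 0, 0, 0]
  jaw: 0.04

```text
time: 22.3
tool_pos: [645.2, 257.1, 6.9]
tcp_rot: [3.142, 0.0, 1.656]
contact_force: [-0.9, -0.5, 1.7]
grip_width: 59.7
finger_force: 30.0
```

Call:
jog_arm:
  dp:
    - [0, 0, -0.02]
    - [0, 0, -0.04]
    - [0, 0, -0.05]
    - [0, 0, -0.03]
    - [0, 0, 0]
  twist: [0, 0, 0, 0, 0]

```text
time: 22.92
tool_pos: [646.8, 257.5, 150.7]
tcp_rot: [3.135, -0.001, 1.656]
contact_force: [0.3, -0.2, -3.9]
grip_width: 59.8
finger_force: 30.0
```

```bash
python3 -c "
from h import *
d(617.2,-43.5,130,85.1)"
```

```text
t 22.93 pos [646.8 257.5 150.7] rpy deg [ 1.7961e+02 -6.0000e-02  9.4910e+01] F [ 0.3 -0.2 -3.9] grip 59.8 30.0
twist 9.8 then tool d mm [-302.4   -3.7   20.7]
```

Call:
jog_arm:
  dp:
    - [0, 0, 0]
    - [-0.05, 0, 0]
    - [-0.05, 0, 0]
    - [-0.05, 0, 0]
    - [-0.05, 0, 0]
    - [-0.05, 0, 0]
    - [-0.045, -0.004, 0]
    - [-0.01, 0, 0]
    - [0, 0, 0]
    - [0, 0, 0]
  twist: [9.8, 0, 0, 0, 0, 0, 0, 0, 0, 0]

```text
time: 24.18
tool_pos: [615.1, -45.0, 146.2]
tcp_rot: [-3.141, -0.001, 1.487]
contact_force: [0.7, -0.5, -3.3]
grip_width: 59.4
finger_force: 30.0
```

```bash
python3 - <<'E'
from h import *
d(616.8,-48.5,110,85.1)
t=bot.capture('top');s=bot.capture('scene')
A=np.zeros((600,800,3),np.uint8)
b=cv2.resize(t[150:250,225:325],None,fx=4,fy=4,interpolation=cv2.INTER_CUBIC)
A[:400,:400]=cv2.convertScaleAbs(b,alpha=1.4)
A[:500,400:]=cv2.resize(s[155:255,195:275],None,fx=5,fy=5,interpolation=cv2.INTER_CUBIC)
cv2.imwrite('pics/m10.png',A)
E
```

```text
t 24.18 pos [615.1 -45.  146.2] rpy deg [-1.7994e+02 -3.0000e-02  8.5180e+01] F [ 0.7 -0.5 -3.3] grip 59.4 30.0
twist 0.1 then tool d mm [-3.3  2.  36.2]
```

View pics/m10.png

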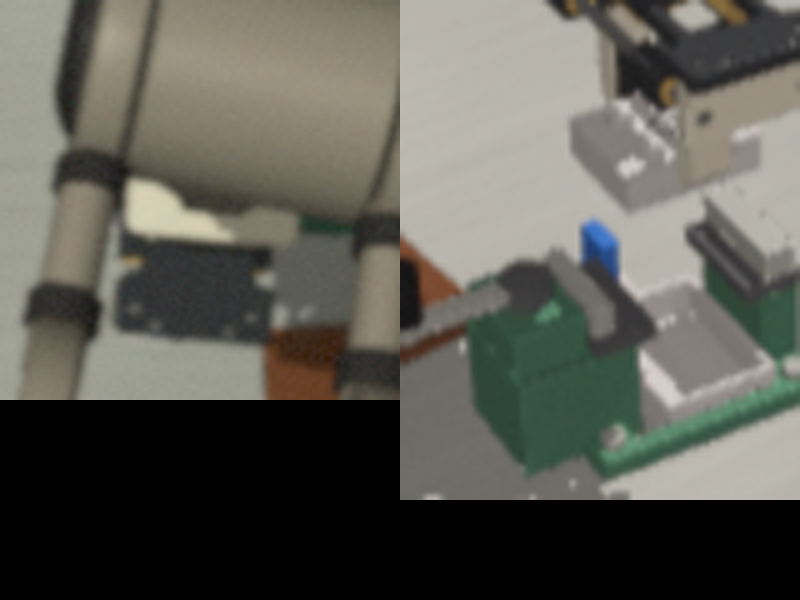

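Call:
jog_arm:
  dp:
    - [-0.003, 0.002, 0]
    - [0, 0, 0.025]
    - [0, 0, 0.02]
    - [0, 0, 0.015]
    - [0, 0, 0]
  twist: [0, 0, 0, 0, 0]

```text
time: 24.9
tool_pos: [616.4, -49.3, 85.7]
tcp_rot: [-3.139, -0.0, 1.486]
contact_force: [-0.3, -0.8, -3.3]
grip_width: 59.3
finger_force: 30.0
```

Call:
jog_arm:
  dp:
    - [0, 0, 0.004]
    - [0, 0, 0]
  twist: [0, 0]

```text
time: 25.15
tool_pos: [617.2, -49.6, 83.2]
tcp_rot: [3.141, 0.0, 1.485]
contact_force: [-0.3, 0.6, -4.0]
grip_width: 59.8
finger_force: 30.0
```

Call:
jog_arm:
  dp:
    - [0, 0, 0.003]
    - [0, 0, 0]
  twist: [0, 0]

```text
time: 25.4
tool_pos: [616.9, -49.6, 79.7]
tcp_rot: [-3.141, 0.0, 1.485]
contact_force: [0.1, -0.4, -3.2]
grip_width: 59.7
finger_force: 30.0
```

Call:
jog_arm:
  dp:
    - [0.002, 0, 0]
    - [0.0015, 0, 0]
    - [0, 0, 0]
  twist: [0, 0, 0]

```text
time: 25.78
tool_pos: [617.3, -45.9, 79.8]
tcp_rot: [3.141, 0.0, 1.486]
contact_force: [-0.2, -0.2, -3.1]
grip_width: 59.5
finger_force: 30.0
```

Call:
jog_arm:
  dp:
    - [0.001, 0, 0]
    - [0, 0, 0]
  twist: [0, 0]

```text
time: 26.02
tool_pos: [617.4, -45.2, 79.8]
tcp_rot: [3.142, 0.0, 1.485]
contact_force: [0.0, -0.2, -2.6]
grip_width: 59.7
finger_force: 30.0
```

Call:
jog_arm:
  dp:
    - [0.001, 0, 0]
    - [0, 0, 0]
  twist: [0, 0]

```text
time: 26.28
tool_pos: [617.4, -45.1, 79.9]
tcp_rot: [3.142, 0.002, 1.485]
contact_force: [-1.9, -4.0, -2.4]
grip_width: 60.0
finger_force: 30.0
```

Call:
jog_arm:
  dp:
    - [0.001, 0, 0]
    - [0, 0, 0]
  twist: [0, 0]

```text
time: 26.52
tool_pos: [617.3, -45.1, 79.9]
tcp_rot: [-3.142, 0.003, 1.485]
contact_force: [-1.9, -8.2, -2.6]
grip_width: 59.4
finger_force: 30.0
```

Call:
jog_arm:
  dp:
    - [0.001, 0, 0]
    - [0, 0, 0]
  twist: [0, 0]

```text
time: 26.78
tool_pos: [617.3, -45.0, 80.0]
tcp_rot: [-3.141, 0.004, 1.485]
contact_force: [-3.3, -12.3, -1.5]
grip_width: 60.0
finger_force: 30.0
```

Call:
jog_arm:
  dp:
    - [-0.003, 0, 0]
    - [0, 0, 0.002]
    - [0, 0, 0.001]
    - [0, 0, 0]
  twist: [0, 0, 0, 0]

```text
time: 27.28
tool_pos: [617.6, -45.2, 76.9]
tcp_rot: [3.141, 0.0, 1.486]
contact_force: [0.6, -4.0, -1.8]
grip_width: 59.9
finger_force: 30.0
```

Call:
jog_arm:
  dp:
    - [0, 0, 0.001]
    - [0, 0, 0]
  twist: [0, 0]

```text
time: 27.52
tool_pos: [617.5, -45.2, 76.8]
tcp_rot: [3.141, 0.0, 1.485]
contact_force: [-2.5, -3.4, 4.9]
grip_width: 60.0
finger_force: 30.0
```

Call:
jog_arm:
  dp:
    - [0, 0, 0]
    - [0, 0, 0]
    - [0, 0, -0.01]
    - [0, 0, -0.04]
    - [0, 0, -0.05]
    - [-0.04, 0, 0]
    - [-0.05, 0, 0]
    - [-0.05, 0, 0]
    - [-0.007, 0, 0]
    - [0, 0, 0]
  twist: [0, 0, 0, 0, 0, 0, 0, 0, 0, 0]
  jaw: 0.075

```text
time: 28.78
tool_pos: [604.8, -191.5, 176.0]
tcp_rot: [3.141, -0.0, 1.484]
contact_force: [0.1, 0.4, 0.7]
grip_width: 74.8
finger_force: 0.0
```

```bash
python3 - <<'E'
from h import *
d(604.7,-192.6,106,85.1)
t=bot.capture('top');s=bot.capture('scene')
A=np.zeros((600,800,3),np.uint8)
b=cv2.resize(t[150:250,215:315],None,fx=4,fy=4,interpolation=cv2.INTER_CUBIC)
A[:400,:400]=cv2.convertScaleAbs(b,alpha=1.4)
A[:500,400:]=cv2.resize(s[155:255,195:275],None,fx=5,fy=5,interpolation=cv2.INTER_CUBIC)
cv2.imwrite('pics/m11.png',A)
for c in('scene','top'):
  for l in('plate','pin_1','lever_knob'): print(c,l,[(round(r['confidence'],2),np.round(r['bbox'],1).tolist()) for r in bot.find_in(c,l)[:3]])
u=np.array([.9963,-.0854]);v=np.array([.0854,.9963]);o=np.array([617.4,-45.1])
for n in('scene','top'):
  print(n,'plate top corners',proj(n,[np.r_[o+x*u+y*v,92] for x in(-30,30) for y in(-38,38)]).round(1).tolist(),'pins',proj(n,[np.r_[o+x*u+y*v,105] for x in(-16,16) for y in(-16,16)]).round(1).tolist())
E
```

```text
t 28.77 pos [ 604.8 -191.5  176. ] rpy deg [ 1.7998e+02 -3.0000e-02  8.5050e+01] F [0.1 0.4 0.7] grip 74.8 0.0
twist -0.0 then tool d mm [-1.1 -0.  70. ]
scene plate [(0.87, [249.2, 206.6, 36.0, 27.6]), (0.57, [134.6, 228.6, 12.0, 22.2])]
scene pin_1 []
scene lever_knob [(0.77, [208.3, 215.6, 38.4, 18.5])]
top plate [(0.81, [270.1, 187.2, 36.2, 32.8]), (0.21, [317.5, 193.6, 34.6, 12.6])]
top pin_1 [(0.4, [118.0, 234.1, 21.9, 26.1])]
top lever_knob [(0.65, [321.4, 195.2, 35.9, 10.4])]
scene plate top corners [[230.5, 200.7], [256.0, 191.7], [241.7, 213.2], [267.8, 203.5]] pins [[240.4, 196.8], [251.3, 193.0], [246.5, 203.3], [257.5, 199.3]]
top plate top corners [[286.7, 203.9], [252.4, 200.6], [289.1, 176.8], [254.9, 173.5]] pins [[277.9, 196.2], [263.2, 194.9], [279.2, 181.6], [264.6, 180.2]]
```

Call:
jog_arm:
  dp:
    - [-0.001, 0, 0.02]
    - [0, 0, 0.03]
    - [0, 0, 0.02]
    - [0, 0, 0]
  twist: [0, 0, 0, 0]
  jaw: 0.055

```text
time: 29.68
tool_pos: [603.8, -191.9, 104.2]
tcp_rot: [-3.138, -0.001, 1.486]
contact_force: [1.3, 0.2, 0.5]
grip_width: 55.0
finger_force: 0.0
```

Call:
jog_arm:
  dp:
    - [0, 0, 0]
    - [0, 0, 0]
    - [0, 0, 0]
    - [0, 0, 0]
    - [0, 0, 0]
    - [0, 0, 0]
    - [0, 0, 0]
  twist: [0, 0, 0, 0, 0, 0, 0]
  jaw: 0.005

```text
time: 30.55
tool_pos: [605.0, -192.7, 106.1]
tcp_rot: [3.141, 0.0, 1.485]
contact_force: [0.5, 0.1, 2.4]
grip_width: 17.1
finger_force: 30.0
```

Call:
jog_arm:
  dp:
    - [0.001, 0.0113, 0]
    - [0.001, 0.0113, 0]
    - [0.001, 0.0113, 0]
    - [0.001, 0.0113, 0]
    - [0.001, 0.0113, 0]
  twist: [-10, -10, -10, -10, -10]

```text
time: 31.18
tool_pos: [656.3, -174.0, 106.1]
tcp_rot: [-3.141, 0.0, 2.363]
contact_force: [-2.2, -0.9, 4.8]
grip_width: 17.2
finger_force: 30.0
```

Call:
jog_arm:
  dp:
    - [0.001, 0.0113, 0]
    - [0.001, 0.0113, 0]
    - [0.001, 0.0113, 0]
    - [0, 0, 0]
  twist: [-10, -10, -10, 0]

```text
time: 31.68
tool_pos: [673.6, -143.7, 106.1]
tcp_rot: [3.141, 0.001, 2.881]
contact_force: [1.4, 1.5, 3.9]
grip_width: 17.2
finger_force: 30.0
```

Call:
jog_arm:
  dp:
    - [0.001, 0.0113, 0]
    - [0, 0, 0]
    - [0, 0, 0]
  twist: [-10, 0, 0]

```text
time: 32.05
tool_pos: [675.3, -133.5, 106.1]
tcp_rot: [3.141, 0.001, 3.051]
contact_force: [2.3, -0.2, 4.7]
grip_width: 17.5
finger_force: 30.0
```

```bash
python3 - <<'E'
from h import *
u=np.array([.9963,-.0854]);v=np.array([.0854,.9963]);o=np.array([617.4,-45.1])
p=o+65*u-83*v;d(p[0],p[1],106,175.1)
q=bot.get_obs()['tool_pos'][:2]-(o-83*v);print('lever angle',np.degrees(np.arctan2(q@u,-q@v)),np.hypot(*q))
E
```

```text
t 32.05 pos [ 675.3 -133.5  106.1] rpy deg [1.7999e+02 6.0000e-02 1.7482e+02] F [ 2.3 -0.2  4.7] grip 17.5 30.0
twist -0.3 then tool d mm [0.2 0.2 0.1]
lever angle 89.84085447189975 65.24016499554364
```

Call:
jog_arm:
  dp:
    - [0, 0.0015, 0]
    - [0, 0.0015, 0]
    - [0, 0, 0]
  twist: [0, 0, 0]

```text
time: 32.42
tool_pos: [675.3, -133.3, 106.1]
tcp_rot: [-3.138, 0.001, 3.053]
contact_force: [-0.6, -9.4, 4.4]
grip_width: 17.3
finger_force: 30.0
```

Call:
jog_arm:
  dp:
    - [0, -0.001, 0]
    - [0, -0.001, 0]
    - [0, -0.001, 0]
  twist: [0, 0, 0]

```text
time: 32.8
tool_pos: [675.3, -133.4, 106.1]
tcp_rot: [3.142, 0.001, 3.055]
contact_force: [1.9, -0.4, 5.4]
grip_width: 17.4
finger_force: 30.0
```

Call:
jog_arm:
  dp:
    - [0, 0, 0]
    - [0, 0, 0]
    - [0, 0, 0]
    - [0, 0, -0.02]
    - [0, 0, -0.04]
    - [0, 0, -0.04]
    - [0, 0, 0]
  twist: [0, 0, 0, 0, 0, 0, 0]
  jaw: 0.055

```text
time: 33.67
tool_pos: [676.6, -133.4, 209.8]
tcp_rot: [-3.14, 0.007, 3.056]
contact_force: [0.4, 0.4, 0.6]
grip_width: 55.3
finger_force: 0.0
```

```bash
python3 - <<'E'
from h import *
pt=lambda x,y:((x-570+.5)/5-.5+365,(y+.5)/5-.5+205)
print(px2w('top',*pt(745,97),127),px2w('top',*pt(683,94),55))
d(541.3,-321.5,160,174.9)
E
```

```text
[ 540.85040065 -323.38189901  127.        ] [ 542.07190953 -319.72547661   55.        ]
t 33.67 pos [ 676.6 -133.4  209.8] rpy deg [-179.92    0.4   175.12] F [0.4 0.4 0.6] grip 55.3 0.0
twist 0.2 then tool d mm [ 118.  -199.4   49.8]
```

Call:
jog_arm:
  dp:
    - [0.025, -0.04, 0]
    - [0.025, -0.04, 0]
    - [0.025, -0.04, 0]
    - [0.025, -0.04, 0]
    - [0.018, -0.039, 0]
    - [0, 0, 0.04]
    - [0, 0, 0]
  twist: [0, 0, 0, 0, 0, 0, 0]

```text
time: 34.55
tool_pos: [538.2, -320.1, 161.8]
tcp_rot: [3.137, -0.007, 3.055]
contact_force: [-0.4, 0.7, 1.6]
grip_width: 55.1
finger_force: 0.0
```

```bash
python3 - <<'E'
from h import *
d(541.3,-321.5,74,174.9)
E
```

```text
t 34.55 pos [ 538.2 -320.1  161.8] rpy deg [179.72  -0.42 175.05] F [-0.4  0.7  1.6] grip 55.1 0.0
twist 0.2 then tool d mm [-3.2 -1.1 87.8]
```

Call:
jog_arm:
  dp:
    - [-0.002, 0.001, 0]
    - [0, 0, 0.03]
    - [0, 0, 0.03]
    - [0, 0, 0.02]
    - [0, 0, 0.007]
    - [0, 0, 0]
  twist: [0, 0, 0, 0, 0, 0]

```text
time: 35.3
tool_pos: [543.3, -320.5, 79.6]
tcp_rot: [-3.141, 0.001, 3.057]
contact_force: [-0.3, -0.3, -0.1]
grip_width: 55.3
finger_force: 0.0
```

Call:
jog_arm:
  dp:
    - [0, 0, 0]
    - [0, 0, 0]
    - [0, 0, 0]
    - [0, 0, 0]
    - [0, 0, 0]
    - [0, 0, 0]
    - [0, 0, 0]
  twist: [0, 0, 0, 0, 0, 0, 0]
  jaw: 0.005

```text
time: 36.17
tool_pos: [542.6, -321.2, 79.0]
tcp_rot: [-3.141, 0.0, 3.056]
contact_force: [-1.4, -3.6, 0.4]
grip_width: 15.5
finger_force: 30.0
```

Call:
jog_arm:
  dp:
    - [0, -0.0015, 0]
    - [0, 0, 0]
  twist: [0, 0]

```text
time: 36.42
tool_pos: [542.6, -321.6, 78.9]
tcp_rot: [3.141, 0.0, 3.056]
contact_force: [-0.9, 1.1, 1.4]
grip_width: 15.7
finger_force: 30.0
```

Call:
jog_arm:
  dp:
    - [0, -0.0015, 0]
    - [0, 0, 0]
  twist: [0, 0]

```text
time: 36.67
tool_pos: [542.4, -323.1, 78.9]
tcp_rot: [3.141, -0.0, 3.056]
contact_force: [1.1, 3.0, 3.8]
grip_width: 14.9
finger_force: 30.0
```

Call:
jog_arm:
  dp:
    - [0, -0.0015, 0]
    - [0, 0, 0]
  twist: [0, 0]

```text
time: 36.92
tool_pos: [542.2, -325.1, 78.9]
tcp_rot: [3.142, 0.0, 3.056]
contact_force: [0.9, 3.0, 4.4]
grip_width: 15.3
finger_force: 30.0
```

Call:
jog_arm:
  dp:
    - [0, 0.002, 0]
    - [0, 0, 0]
  twist: [0, 0]

```text
time: 37.17
tool_pos: [542.4, -323.9, 78.9]
tcp_rot: [-3.14, 0.001, 3.056]
contact_force: [-0.4, -2.8, 2.1]
grip_width: 15.3
finger_force: 30.0
```

Call:
jog_arm:
  dp:
    - [0, 0, 0]
    - [0, 0, 0]
    - [0, 0, 0]
    - [0, 0, 0]
  twist: [0, 0, 0, 0]
  jaw: 0.055

```text
time: 37.67
tool_pos: [542.4, -323.0, 78.7]
tcp_rot: [3.142, -0.0, 3.056]
contact_force: [-0.0, 0.1, -0.6]
grip_width: 50.6
finger_force: 0.0
```

Call:
jog_arm:
  dp:
    - [0, 0, 0]
    - [0, 0, 0]
    - [0, 0, 0]
    - [0, 0, 0]
    - [0, 0, 0]
    - [0, 0, 0]
    - [0, 0, 0]
    - [0, 0, 0]
    - [0, 0, 0]
    - [0, 0, 0]
  twist: [10, 10, 10, 10, 10, 10, 10, 10, 10, 0]

```text
time: 38.92
tool_pos: [542.4, -323.0, 78.8]
tcp_rot: [-3.142, 0.0, 1.487]
contact_force: [0.1, 0.6, 0.2]
grip_width: 54.8
finger_force: 0.0
```

Call:
jog_arm:
  dp:
    - [0, 0, 0]
    - [0, 0, 0]
    - [0, 0, 0]
    - [0, 0, 0]
    - [0, 0, 0]
    - [0, 0, 0]
    - [0, 0, 0]
  twist: [0, 0, 0, 0, 0, 0, 0]
  jaw: 0.005

```text
time: 39.8
tool_pos: [542.4, -323.1, 78.8]
tcp_rot: [-3.142, 0.0, 1.485]
contact_force: [0.6, -0.9, -0.1]
grip_width: 15.3
finger_force: 30.0
```

Call:
jog_arm:
  dp:
    - [0, 0, -0.01]
    - [0, 0, -0.03]
    - [0, 0, -0.04]
    - [0, 0, -0.04]
    - [0, 0, -0.03]
    - [0, 0, 0]
  twist: [0, 0, 0, 0, 0, 0]

```text
time: 40.55
tool_pos: [543.4, -323.8, 231.9]
tcp_rot: [3.136, 0.003, 1.485]
contact_force: [0.2, 0.6, -2.1]
grip_width: 15.1
finger_force: 30.0
```

```bash
python3 - <<'E'
from h import *
u=np.array([.9963,-.0854]);v=np.array([.0854,.9963]);o=np.array([617.4,-45.1])
d(602.8,-26.9,224,85.1)
for n,roi in (('top',(240,165,300,212)),('scene',(220,180,280,230))):
    im=bot.capture(n);cv2.imwrite(f'pics/{n}_v.png',im);h=cv2.cvtColor(im,cv2.COLOR_BGR2HSV);x0,y0,x1,y1=roi
    m=np.zeros(h.shape[:2],np.uint8);m[y0:y1,x0:x1]=cv2.inRange(h,(15,90,60),(35,255,255))[y0:y1,x0:x1]
    k,l,s,c=cv2.connectedComponentsWithStats(m)
    for i in range(1,k):
        if s[i,4]>3: print(n,s[i].tolist(),c[i].round(1))
    print('pred',proj(n,[np.r_[o+x*u+y*v,105] for x,y in((-16,16),(16,16))]).round(1).tolist(),proj(n,[np.r_[o+x*u+y*v,98] for x,y in((-16,16),(16,16))]).round(1).tolist())
E
```

```text
t 40.55 pos [ 543.4 -323.8  231.9] rpy deg [179.71   0.19  85.11] F [ 0.2  0.6 -2.1] grip 15.1 30.0
twist 0.0 then tool d mm [300.9  33.9   7.9]
top [262, 179, 5, 4, 18] [264.2 180.5]
top [261, 194, 5, 4, 17] [262.9 195.4]
pred [[263.2, 194.9], [264.6, 180.2]] [[263.1, 195.1], [264.4, 180.5]]
scene [249, 193, 4, 6, 19] [250.6 195.5]
scene [256, 200, 4, 5, 18] [257.3 202. ]
pred [[251.3, 193.0], [257.5, 199.3]] [[251.3, 195.2], [257.6, 201.5]]
```

Call:
jog_arm:
  dp:
    - [0.03, 0, 0]
    - [0.05, 0.007, 0]
    - [0.05, 0.007, 0]
    - [0.05, 0.007, 0]
    - [0.05, 0.007, 0]
    - [0.045, 0.006, 0]
    - [0.025, 0, 0]
    - [0, 0, 0]
    - [0, 0, 0]
  twist: [0, 0, 0, 0, 0, 0, 0, 0, 0]

```text
time: 41.78
tool_pos: [601.3, -27.7, 227.5]
tcp_rot: [-3.139, 0.0, 1.485]
contact_force: [-0.7, -0.2, -1.1]
grip_width: 15.4
finger_force: 30.0
```

```bash
python3 -c "
from h import *
d(602.9,-26.9,186,85.1)"
```

```text
t 41.77 pos [601.3 -27.7 227.5] rpy deg [-1.7987e+02  3.0000e-02  8.5100e+01] F [-0.7 -0.2 -1.1] grip 15.4 30.0
twist -0.0 then tool d mm [ 0.9  1.5 41.5]
```

Call:
jog_arm:
  dp:
    - [0.001, 0.001, 0.02]
    - [0, 0, 0.02]
    - [0, 0, 0]
    - [0, 0, 0]
  twist: [0, 0, 0, 0]

```text
time: 42.28
tool_pos: [603.2, -27.1, 189.4]
tcp_rot: [3.141, 0.0, 1.484]
contact_force: [0.4, 0.1, -1.4]
grip_width: 15.7
finger_force: 30.0
```

```bash
python3 - <<'E'
from h import *
d(602.9,-26.9,186,85.1)
s=bot.capture('scene')
cv2.imwrite('pics/m12.png',cv2.resize(s[130:230,200:300],None,fx=6,fy=6,interpolation=cv2.INTER_CUBIC))
tip=np.array([602.8,-27.8,115.]);print((proj('scene',[tip])-[200,130]+.5)*6,(proj('scene',[[602.8,-27.8,105]])-[200,130]+.5)*6)
E
```

```text
t 42.27 pos [603.2 -27.1 189.4] rpy deg [1.7996e+02 1.0000e-02 8.5050e+01] F [ 0.4  0.1 -1.4] grip 15.7 30.0
twist -0.1 then tool d mm [ 0.1 -0.3  3.4]
[[310.19723478 361.96926345]] [[310.63870055 380.83042456]]
```

View pics/m12.png

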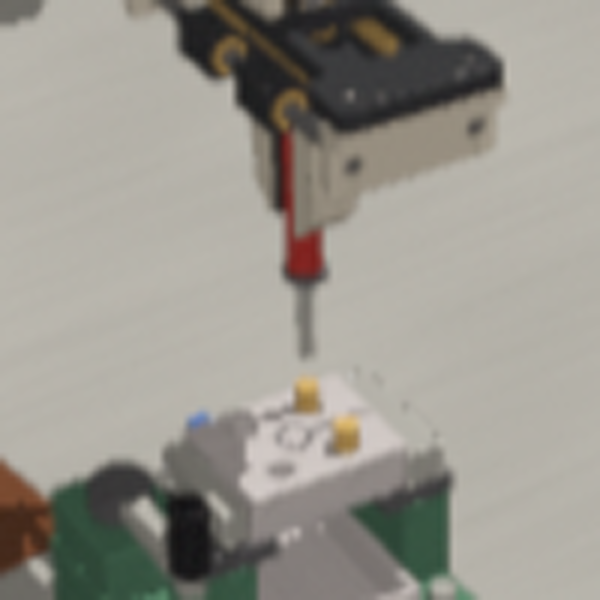

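Call:
jog_arm:
  dp:
    - [0, 0, 0.007]
    - [0, 0, 0.005]
    - [0, 0, 0.003]
    - [0, 0, 0]
  twist: [0, 0, 0, 0]

```text
time: 42.82
tool_pos: [602.9, -26.1, 173.8]
tcp_rot: [3.142, 0.0, 1.485]
contact_force: [-0.4, 1.3, -1.9]
grip_width: 15.4
finger_force: 30.0
```

Call:
jog_arm:
  dp:
    - [0, 0, 0.003]
    - [0, 0, 0.003]
    - [0, 0, 0.003]
    - [0, 0, 0]
  twist: [0, 0, 0, 0]

```text
time: 43.32
tool_pos: [603.0, -26.1, 165.3]
tcp_rot: [3.141, 0.0, 1.486]
contact_force: [-1.6, -0.5, 3.1]
grip_width: 15.1
finger_force: 30.0
```

Call:
jog_arm:
  dp:
    - [0, 0, 0.003]
    - [0, 0, 0.003]
    - [0, 0, 0.003]
    - [0, 0, 0]
  twist: [0, 0, 0, 0]

```text
time: 43.82
tool_pos: [602.9, -26.2, 155.9]
tcp_rot: [3.142, 0.0, 1.485]
contact_force: [-1.7, -0.1, 2.9]
grip_width: 15.5
finger_force: 30.0
```

Call:
jog_arm:
  dp:
    - [0, 0, 0.003]
    - [0, 0, 0.003]
    - [0, 0, 0.003]
    - [0, 0, 0]
  twist: [0, 0, 0, 0]

```text
time: 44.32
tool_pos: [602.6, -26.1, 145.8]
tcp_rot: [-3.14, -0.0, 1.485]
contact_force: [-0.1, -0.1, -2.0]
grip_width: 15.9
finger_force: 30.0
```

Call:
jog_arm:
  dp:
    - [0, 0, -0.02]
    - [0, 0, -0.022]
    - [0, 0, 0]
    - [0, 0.016, 0]
    - [0, 0.016, 0]
    - [0, 0, 0]
    - [0, 0, 0]
  twist: [0, 0, 0, 0, 0, 0, 0]

```text
time: 45.2
tool_pos: [634.0, -28.8, 187.8]
tcp_rot: [-3.14, -0.0, 1.485]
contact_force: [0.8, -0.0, -2.2]
grip_width: 15.3
finger_force: 30.0
```

```bash
python3 - <<'E'
from h import *
d(634.7,-29.6,186,85.1)
for n,roi in (('top',(240,165,300,212)),('scene',(220,180,280,230))):
    im=bot.capture(n);h=cv2.cvtColor(im,cv2.COLOR_BGR2HSV);x0,y0,x1,y1=roi
    m=np.zeros(h.shape[:2],np.uint8);m[y0:y1,x0:x1]=cv2.inRange(h,(15,90,60),(35,255,255))[y0:y1,x0:x1]
    k,l,s,c=cv2.connectedComponentsWithStats(m)
    for i in range(1,k):
        if s[i,4]>2: print(n,s[i].tolist(),c[i].round(1))
E
```

```text
t 45.2 pos [634.  -28.8 187.8] rpy deg [-179.89   -0.     85.11] F [ 0.8 -0.  -2.2] grip 15.3 30.0
twist 0.0 then tool d mm [-0.8  0.8  1.8]
scene [256, 200, 4, 5, 18] [257.3 202. ]
scene [250, 217, 4, 8, 29] [251.6 220.4]
```

Call:
jog_arm:
  dp:
    - [-0.0005, 0.0005, 0.006]
    - [0, 0, 0.006]
    - [0, 0, 0.003]
    - [0, 0, 0]
  twist: [0, 0, 0, 0]

```text
time: 45.8
tool_pos: [635.1, -29.4, 173.9]
tcp_rot: [-3.141, 0.0, 1.485]
contact_force: [-1.2, 0.2, 1.1]
grip_width: 15.3
finger_force: 30.0
```

Call:
jog_arm:
  dp:
    - [0, 0, 0.003]
    - [0, 0, 0.003]
    - [0, 0, 0.003]
    - [0, 0, 0]
  twist: [0, 0, 0, 0]

```text
time: 46.3
tool_pos: [635.3, -29.5, 165.5]
tcp_rot: [3.141, 0.0, 1.485]
contact_force: [-0.8, 0.0, 4.9]
grip_width: 15.3
finger_force: 30.0
```

Call:
jog_arm:
  dp:
    - [0, 0, 0.003]
    - [0, 0, 0.003]
    - [0, 0, 0.003]
    - [0, 0, 0]
  twist: [0, 0, 0, 0]

```text
time: 46.8
tool_pos: [635.3, -29.5, 156.0]
tcp_rot: [3.141, 0.0, 1.485]
contact_force: [-2.7, -0.5, 3.9]
grip_width: 15.4
finger_force: 30.0
```

Call:
jog_arm:
  dp:
    - [0, 0, 0.003]
    - [0, 0, 0.003]
    - [0, 0, 0.003]
    - [0, 0, 0]
  twist: [0, 0, 0, 0]

```text
time: 47.3
tool_pos: [635.0, -29.4, 145.7]
tcp_rot: [-3.14, -0.0, 1.485]
contact_force: [0.1, -0.1, -0.5]
grip_width: 15.4
finger_force: 30.0
```

Call:
jog_arm:
  dp:
    - [0, 0, -0.025]
    - [0, 0, -0.035]
    - [0, 0, -0.028]
    - [-0.03, -0.004, 0]
    - [-0.05, -0.006, 0]
    - [-0.05, -0.006, 0]
    - [-0.05, -0.006, 0]
    - [-0.05, -0.006, 0]
    - [-0.05, -0.006, 0]
    - [-0.02, 0, 0]
  twist: [0, 0, 0, 0, 0, 0, 0, 0, 0, 0]

```text
time: 48.55
tool_pos: [574.7, -328.3, 234.2]
tcp_rot: [-3.141, 0.0, 1.482]
contact_force: [0.1, 0.9, -0.7]
grip_width: 15.3
finger_force: 30.0
```

```bash
python3 - <<'E'
from h import *
d(542.2,-322.3,140,85.1)
for n,roi in (('top',(240,165,300,212)),('scene',(220,180,280,235))):
    im=bot.capture(n);h=cv2.cvtColor(im,cv2.COLOR_BGR2HSV);x0,y0,x1,y1=roi
    m=np.zeros(h.shape[:2],np.uint8);m[y0:y1,x0:x1]=cv2.inRange(h,(15,90,50),(35,255,255))[y0:y1,x0:x1]
    k,l,s,c=cv2.connectedComponentsWithStats(m)
    for i in range(1,k):
        if s[i,4]>2: print(n,s[i].tolist(),c[i].round(1),np.round(px2w(n,*c[i],8),1))
E
```

```text
t 48.55 pos [ 574.7 -328.3  234.2] rpy deg [-1.7997e+02  1.0000e-02  8.4930e+01] F [ 0.1  0.9 -0.7] grip 15.3 30.0
twist -0.2 then tool d mm [  3.2 -32.9  94.2]
scene [250, 217, 4, 8, 29] [251.6 220.4] [596.5 -24.7   8. ]
scene [256, 220, 4, 11, 43] [257.5 224.9] [621.4 -22.7   8. ]
```

Call:
jog_arm:
  dp:
    - [0.003, -0.033, 0]
    - [0, 0, 0.035]
    - [0, 0, 0.035]
    - [0, 0, 0.022]
    - [0, 0, 0]
    - [0, 0, 0]
  twist: [-0.2, 0, 0, 0, 0, 0]

```text
time: 49.4
tool_pos: [544.2, -319.0, 144.1]
tcp_rot: [3.14, 0.001, 1.49]
contact_force: [-0.5, -0.5, -0.2]
grip_width: 15.7
finger_force: 30.0
```

```bash
python3 - <<'E'
from h import *
d(542.2,-322.3,78.8,85.1)
E
```

```text
t 49.4 pos [ 544.2 -319.   144.1] rpy deg [1.799e+02 5.000e-02 8.538e+01] F [-0.5 -0.5 -0.2] grip 15.7 30.0
twist 0.3 then tool d mm [-3.5 -1.7 65.3]
```

Call:
jog_arm:
  dp:
    - [-0.0035, -0.0017, 0]
    - [0, 0, 0.01]
    - [0, 0, 0]
    - [0, 0, 0]
  twist: [0.3, 0, 0, 0]

```text
time: 49.9
tool_pos: [541.1, -323.0, 132.7]
tcp_rot: [-3.141, -0.0, 1.484]
contact_force: [0.3, 0.2, -1.1]
grip_width: 15.5
finger_force: 30.0
```

```bash
python3 - <<'E'
from h import *
d(542.2,-322.3,78.8,85.1)
E
```

```text
t 49.9 pos [ 541.1 -323.   132.7] rpy deg [-179.99   -0.     85.  ] F [ 0.3  0.2 -1.1] grip 15.5 30.0
twist -0.1 then tool d mm [ 0.8  1.  53.9]
```

Call:
jog_arm:
  dp:
    - [0.0007, 0.001, 0]
    - [0, 0, 0.008]
    - [0, 0, 0.008]
    - [0, 0, 0.006]
    - [0, 0, 0]
  twist: [0, 0, 0, 0, 0]

```text
time: 50.52
tool_pos: [541.9, -322.1, 109.9]
tcp_rot: [-3.14, -0.001, 1.484]
contact_force: [0.7, 0.0, -1.4]
grip_width: 15.7
finger_force: 30.0
```

Call:
jog_arm:
  dp:
    - [0, 0, 0.01]
    - [0, 0, 0.01]
    - [0, 0, 0.007]
    - [0, 0, 0]
  twist: [0, 0, 0, 0]

```text
time: 51.02
tool_pos: [541.9, -322.1, 82.9]
tcp_rot: [-3.14, -0.001, 1.484]
contact_force: [-0.3, 1.0, -1.2]
grip_width: 15.2
finger_force: 30.0
```

Call:
jog_arm:
  dp:
    - [0, 0, 0.002]
    - [0, 0, 0]
  twist: [0, 0]

```text
time: 51.28
tool_pos: [542.3, -322.4, 81.9]
tcp_rot: [3.141, 0.0, 1.484]
contact_force: [0.3, -0.7, -1.3]
grip_width: 15.4
finger_force: 30.0
```

Call:
jog_arm:
  dp:
    - [0, 0, 0.002]
    - [0, 0, 0]
  twist: [0, 0]

```text
time: 51.52
tool_pos: [542.2, -322.3, 79.7]
tcp_rot: [-3.141, -0.0, 1.484]
contact_force: [-0.4, -0.2, -0.5]
grip_width: 15.8
finger_force: 30.0
```

Call:
jog_arm:
  dp:
    - [0, 0, 0.001]
    - [0, 0, 0]
  twist: [0, 0]

```text
time: 51.78
tool_pos: [542.2, -322.4, 78.8]
tcp_rot: [-3.142, 0.0, 1.484]
contact_force: [0.1, -0.2, -1.6]
grip_width: 15.4
finger_force: 30.0
```

Call:
jog_arm:
  dp:
    - [0, 0, 0.0005]
    - [0, 0, 0]
  twist: [0, 0]

```text
time: 52.02
tool_pos: [542.3, -322.4, 78.8]
tcp_rot: [3.141, 0.0, 1.484]
contact_force: [-2.3, 0.6, 3.4]
grip_width: 15.3
finger_force: 30.0
```

Call:
jog_arm:
  dp:
    - [0, 0, 0]
    - [0, 0, 0]
    - [0, 0, 0]
    - [0, 0, 0]
    - [0, 0, -0.02]
    - [0, 0, -0.04]
    - [0, 0, -0.05]
    - [0, 0, -0.02]
    - [0, 0, 0]
  twist: [0, 0, 0, 0, 0, 0, 0, 0, 0]
  jaw: 0.055

```text
time: 53.15
tool_pos: [542.9, -322.9, 210.1]
tcp_rot: [3.138, 0.002, 1.484]
contact_force: [0.7, -0.4, 0.4]
grip_width: 54.9
finger_force: 0.0
```

Call:
jog_arm:
  dp:
    - [0, 0, 0]
    - [0, 0, 0]
    - [0, 0, 0]
    - [0, 0, 0]
    - [0, 0, 0]
    - [0, 0, 0]
    - [0, 0, 0]
    - [0, 0, 0]
    - [0, 0, 0]
    - [0, 0, 0]
  twist: [-10, -10, -10, -10, -10, -10, -10, -10, -10, 0]

```text
time: 54.4
tool_pos: [541.7, -322.0, 206.5]
tcp_rot: [3.14, -0.002, 3.053]
contact_force: [0.6, 0.8, 0.2]
grip_width: 55.1
finger_force: 0.0
```

```bash
python3 - <<'E'
from h import *
d(675.3,-133.4,106,175.1)
for c in('scene','top'):
    bot.capture(c)
    for l in('punch','lever_knob','tray','plate'): print(c,l,[(round(r['confidence'],2),np.round(r['bbox'],1).tolist()) for r in bot.find_in(c,l)[:2]])
E
```

```text
t 54.4 pos [ 541.7 -322.   206.5] rpy deg [ 1.7991e+02 -1.4000e-01  1.7491e+02] F [0.6 0.8 0.2] grip 55.1 0.0
twist -0.2 then tool d mm [-117.   199.3  100.5]
scene punch [(0.49, [137.4, 228.1, 12.2, 25.7])]
scene lever_knob [(0.61, [225.4, 216.1, 22.3, 24.4])]
scene tray [(0.8, [256.5, 228.6, 23.6, 26.3])]
scene plate [(0.78, [249.9, 206.1, 35.0, 21.6]), (0.52, [259.9, 226.5, 2.0, 8.4])]
top punch []
top lever_knob [(0.72, [312.9, 181.1, 17.5, 42.8])]
top tray [(0.67, [266.0, 201.1, 32.3, 64.0])]
top plate [(0.65, [270.2, 186.3, 36.1, 32.8]), (0.35, [315.1, 254.1, 42.9, 46.6])]
```

Call:
jog_arm:
  dp:
    - [-0.02, 0.034, 0]
    - [-0.028, 0.047, 0]
    - [-0.028, 0.047, 0]
    - [-0.025, 0.045, 0]
    - [-0.016, 0.026, 0]
    - [0, 0, 0.03]
    - [0, 0, 0]
    - [0, 0, 0]
  twist: [-0.2, 0, 0, 0, 0, 0, 0, 0]

```text
time: 55.9
tool_pos: [675.8, -134.5, 179.2]
tcp_rot: [-3.141, 0.001, 3.057]
contact_force: [0.6, -0.7, 0.3]
grip_width: 54.8
finger_force: 0.0
```

```bash
python3 - <<'E'
from h import *
d(675.3,-133.4,106,175.1)
E
```

```text
t 55.9 pos [ 675.8 -134.5  179.2] rpy deg [-1.7998e+02  5.0000e-02  1.7517e+02] F [ 0.6 -0.7  0.3] grip 54.8 0.0
twist 0.1 then tool d mm [ 0.5  1.  73.2]
```

Call:
jog_arm:
  dp:
    - [0.0005, 0.001, 0.02]
    - [0, 0, 0.03]
    - [0, 0, 0.023]
    - [0, 0, 0]
  twist: [0, 0, 0, 0]

```text
time: 56.4
tool_pos: [674.5, -133.4, 104.8]
tcp_rot: [3.141, -0.002, 3.057]
contact_force: [0.1, 0.6, -0.4]
grip_width: 55.2
finger_force: 0.0
```

Call:
jog_arm:
  dp:
    - [0, 0, 0]
    - [0, 0, 0]
    - [0, 0, 0]
    - [0, 0, 0]
    - [0, 0, 0]
    - [0, 0, 0]
    - [0, 0, 0]
  twist: [0, 0, 0, 0, 0, 0, 0]
  jaw: 0.005

```text
time: 57.28
tool_pos: [675.4, -133.7, 105.8]
tcp_rot: [-3.14, 0.001, 3.058]
contact_force: [-0.1, -4.9, 3.1]
grip_width: 17.3
finger_force: 30.0
```

Call:
jog_arm:
  dp:
    - [0.001, -0.0113, 0]
    - [0.001, -0.0113, 0]
    - [0.001, -0.0113, 0]
    - [0.001, -0.0113, 0]
    - [0.001, -0.0113, 0]
  twist: [10, 10, 10, 10, 10]

```text
time: 57.9
tool_pos: [648.7, -180.6, 105.7]
tcp_rot: [3.14, 0.002, 2.18]
contact_force: [1.4, -1.4, 1.5]
grip_width: 17.3
finger_force: 30.0
```

Call:
jog_arm:
  dp:
    - [0.001, -0.0113, 0]
    - [0.001, -0.0113, 0]
    - [0.001, -0.0113, 0]
    - [0.001, -0.0113, 0]
    - [0, 0, 0]
    - [0, 0, 0]
  twist: [10, 10, 10, 10, 0, 0]

```text
time: 58.65
tool_pos: [604.7, -192.8, 105.7]
tcp_rot: [-3.141, 0.001, 1.49]
contact_force: [-2.2, -5.0, 4.3]
grip_width: 17.1
finger_force: 30.0
```

Call:
jog_arm:
  dp:
    - [0, -0.0015, 0]
    - [0, -0.0015, 0]
    - [0, 0, 0]
  twist: [0, 0, 0]

```text
time: 59.02
tool_pos: [604.5, -192.7, 105.8]
tcp_rot: [3.136, 0.001, 1.49]
contact_force: [9.2, -5.8, -1.3]
grip_width: 17.5
finger_force: 30.0
```

Call:
jog_arm:
  dp:
    - [0, 0.003, 0]
    - [0, 0, 0]
  twist: [0, 0]

```text
time: 59.28
tool_pos: [605.1, -192.8, 105.7]
tcp_rot: [3.141, 0.001, 1.49]
contact_force: [-1.6, -5.3, 3.3]
grip_width: 17.0
finger_force: 30.0
```

Call:
jog_arm:
  dp:
    - [0, 0, 0]
    - [0, 0, 0]
    - [0, 0, 0]
    - [0, 0, -0.02]
    - [0, 0, -0.03]
    - [0, 0, -0.03]
    - [0, 0, 0]
  twist: [0, 0, 0, 0, 0, 0, 0]
  jaw: 0.0918

```text
time: 60.15
tool_pos: [606.1, -192.4, 187.8]
tcp_rot: [3.137, 0.001, 1.488]
contact_force: [0.1, -0.1, 0.1]
grip_width: 82.6
finger_force: 0.0
```

```bash
python3 - <<'E'
from h import *
d(617.4,-45.1,130,85.1)
for c in('scene','top'):
    bot.capture(c)
    for l in('lever_knob','tray','plate','pad'): print(c,l,[(round(r['confidence'],2),np.round(r['bbox'],1).tolist()) for r in bot.find_in(c,l)[:2]])
r=bot.masks_of('top','plate')[0];print(wmask('top',r['pixels'],92))
E
```

```text
t 60.15 pos [ 606.1 -192.4  187.8] rpy deg [1.7972e+02 8.0000e-02 8.5240e+01] F [ 0.1 -0.1  0.1] grip 82.6 0.0
twist 0.1 then tool d mm [147.8  -1.3  57.8]
scene lever_knob [(0.88, [208.9, 215.4, 33.8, 18.4]), (0.37, [235.6, 220.6, 89.1, 57.1])]
scene tray [(0.94, [255.9, 227.6, 27.8, 27.3])]
scene plate [(0.61, [250.2, 205.7, 41.9, 27.6])]
scene pad [(0.59, [185.0, 216.4, 49.2, 32.5])]
top lever_knob [(0.53, [322.0, 194.0, 37.7, 15.6])]
top tray [(0.97, [268.2, 203.3, 29.9, 62.8]), (0.47, [290.8, 188.7, 99.8, 46.6])]
top plate [(0.71, [270.6, 186.4, 32.7, 31.5])]
top pad [(0.71, [311.2, 254.0, 40.5, 48.0])]
((616.7403564453125, -43.62467956542969), (76.5851821899414, 64.56917572021484), 84.90580749511719)
```

Call:
jog_arm:
  dp:
    - [0.04, 0, 0]
    - [0.05, 0, 0]
    - [0.05, 0, 0]
    - [0.008, -0.001, 0]
    - [0, 0, 0.04]
    - [0, 0, 0.02]
    - [0, 0, 0]
    - [0, 0, 0]
  twist: [0.1, 0, 0, 0, 0, 0, 0, 0]

```text
time: 61.7
tool_pos: [617.0, -45.4, 126.3]
tcp_rot: [3.14, 0.0, 1.485]
contact_force: [0.1, 0.0, -0.4]
grip_width: 92.0
finger_force: 0.0
```

```bash
python3 - <<'E'
from h import *
d(617.4,-45.1,77,85.1)
E
```

```text
t 61.7 pos [617.  -45.4 126.3] rpy deg [1.799e+02 2.000e-02 8.507e+01] F [ 0.1  0.  -0.4] grip 92.0 0.0
twist -0.0 then tool d mm [ 0.4  0.4 49.3]
```

Call:
jog_arm:
  dp:
    - [0, 0, 0.02]
    - [0, 0, 0.02]
    - [0, 0, 0.009]
    - [0, 0, 0]
  twist: [0, 0, 0, 0]

```text
time: 62.2
tool_pos: [616.6, -44.9, 76.6]
tcp_rot: [3.141, 0.0, 1.485]
contact_force: [0.3, -0.1, -0.1]
grip_width: 92.0
finger_force: 0.0
```

Call:
jog_arm:
  dp:
    - [0, 0, 0]
    - [0, 0, 0]
    - [0, 0, 0]
    - [0, 0, 0]
    - [0, 0, 0]
    - [0, 0, 0]
  twist: [0, 0, 0, 0, 0, 0]
  jaw: 0.04

```text
time: 62.95
tool_pos: [616.7, -44.8, 76.6]
tcp_rot: [3.141, 0.0, 1.485]
contact_force: [0.0, 0.1, 2.4]
grip_width: 59.9
finger_force: 30.0
```

Call:
jog_arm:
  dp:
    - [0, 0, -0.01]
    - [0, 0, -0.02]
    - [0, 0, -0.04]
    - [0, 0, -0.03]
    - [0, 0, 0]
    - [0, 0, 0]
  twist: [0, 0, 0, 0, 0, 0]

```text
time: 63.7
tool_pos: [615.4, -44.5, 174.7]
tcp_rot: [-3.139, -0.0, 1.485]
contact_force: [0.4, 0.2, -2.7]
grip_width: 59.7
finger_force: 30.0
```

```bash
python3 - <<'E'
from h import *
d(470.6,-153.5,60,89.5)
E
```

```text
t 63.7 pos [615.4 -44.5 174.7] rpy deg [-1.7984e+02 -1.0000e-02  8.5100e+01] F [ 0.4  0.2 -2.7] grip 59.7 30.0
twist -4.4 then tool d mm [-110.2 -143.9  114.7]
```

Call:
jog_arm:
  dp:
    - [0, 0, 0]
    - [-0.022, -0.029, 0]
    - [-0.022, -0.029, 0]
    - [-0.022, -0.029, 0]
    - [-0.022, -0.029, 0]
    - [-0.022, -0.028, 0]
    - [0, 0, 0.04]
    - [0, 0, 0.04]
    - [0, 0, 0.03]
    - [0, 0, 0]
  twist: [-4.4, 0, 0, 0, 0, 0, 0, 0, 0, 0]

```text
time: 64.95
tool_pos: [468.9, -152.2, 63.2]
tcp_rot: [-3.134, -0.003, 1.562]
contact_force: [0.6, -0.6, -1.7]
grip_width: 59.7
finger_force: 30.0
```

```bash
python3 - <<'E'
from h import *
d(470.6,-153.5,11,89.5)
E
```

```text
t 64.95 pos [ 468.9 -152.2   63.2] rpy deg [-179.59   -0.2    89.5 ] F [ 0.6 -0.6 -1.7] grip 59.7 30.0
twist -0.0 then tool d mm [-1.2  1.7 52.2]
```

Call:
jog_arm:
  dp:
    - [-0.001, 0.002, 0.02]
    - [0, 0, 0.02]
    - [0, 0, 0.008]
    - [0, 0, 0]
    - [0, 0, 0]
  twist: [0, 0, 0, 0, 0]

```text
time: 65.58
tool_pos: [474.0, -154.7, 19.1]
tcp_rot: [3.14, 0.001, 1.562]
contact_force: [-0.2, -0.1, -2.2]
grip_width: 59.4
finger_force: 30.0
```

Call:
jog_arm:
  dp:
    - [0, 0, 0.002]
    - [0, 0, 0]
  twist: [0, 0]

```text
time: 65.82
tool_pos: [473.5, -154.5, 16.5]
tcp_rot: [3.141, 0.0, 1.562]
contact_force: [0.6, 0.2, -3.7]
grip_width: 59.8
finger_force: 30.0
```

Call:
jog_arm:
  dp:
    - [0, 0, 0.001]
    - [0, 0, 0]
  twist: [0, 0]

```text
time: 66.08
tool_pos: [473.4, -154.4, 15.2]
tcp_rot: [-3.142, 0.0, 1.562]
contact_force: [-0.1, 0.5, -3.0]
grip_width: 59.4
finger_force: 30.0
```

Call:
jog_arm:
  dp:
    - [0, -0.002, 0.002]
    - [0, 0, 0.001]
    - [0, 0, 0]
  twist: [0, 0, 0]

```text
time: 66.45
tool_pos: [471.3, -154.4, 12.1]
tcp_rot: [-3.141, -0.0, 1.562]
contact_force: [0.6, -0.1, -2.6]
grip_width: 59.3
finger_force: 30.0
```

Call:
jog_arm:
  dp:
    - [0, 0, 0.001]
    - [0, 0, 0]
  twist: [0, 0]

```text
time: 66.7
tool_pos: [471.4, -154.5, 11.2]
tcp_rot: [-3.142, 0.0, 1.562]
contact_force: [-0.3, 0.2, -2.4]
grip_width: 59.4
finger_force: 30.0
```

Call:
jog_arm:
  dp:
    - [0, 0, 0.001]
    - [0, 0, 0]
  twist: [0, 0]

```text
time: 66.95
tool_pos: [471.5, -154.5, 10.6]
tcp_rot: [3.141, 0.0, 1.562]
contact_force: [-1.2, -0.2, 3.1]
grip_width: 59.6
finger_force: 30.0
```

Call:
jog_arm:
  dp:
    - [0, 0, 0]
    - [0, 0, 0]
    - [0, 0, 0]
    - [0, 0, -0.02]
    - [0, 0, -0.05]
    - [0, 0, -0.055]
    - [0, 0, -0.055]
    - [0, 0, -0.02]
    - [-0.05, 0.0, 0]
    - [-0.05, 0.04, 0]
  twist: [0, 0, 0, 0, 0, 0, 0, 0, 0, 0]
  jaw: 0.08

```text
time: 68.2
tool_pos: [508.9, -254.4, 211.5]
tcp_rot: [3.141, 0.001, 1.562]
contact_force: [0.9, -0.4, 0.2]
grip_width: 80.0
finger_force: 0.0
```

Call:
jog_arm:
  dp:
    - [-0.05, -0.02, 0]
    - [-0.05, -0.03, 0]
    - [-0.05, -0.03, 0]
    - [-0.05, -0.03, 0]
    - [-0.03, -0.03, 0]
    - [0, 0, 0]
  twist: [0, 0, 0, 0, 0, 0]

```text
time: 68.95
tool_pos: [365.3, -484.5, 209.8]
tcp_rot: [-3.141, -0.0, 1.558]
contact_force: [0.2, 0.4, -0.1]
grip_width: 80.1
finger_force: 0.0
```

```bash
python3 - <<'E'
from h import *
d(300,-483,226,89.5)
t=bot.capture('top');s=bot.capture('scene')
A=np.zeros((600,800,3),np.uint8)
A[:520,:]=cv2.convertScaleAbs(cv2.resize(t[80:288,90:410],None,fx=2.5,fy=2.5,interpolation=cv2.INTER_CUBIC),alpha=1.4)
A[300:600,:300]=cv2.resize(s[175:275,120:220],None,fx=3,fy=3,interpolation=cv2.INTER_CUBIC)
A[360:600,520:800]=cv2.resize(s[190:250,210:280],None,fx=4,fy=4,interpolation=cv2.INTER_CUBIC)
cv2.imwrite('pics/m13.png',A)
for l in('plate','pad','tray'):
  r=bot.masks_of('top',l)
  if r: print(l,wmask('top',r[0]['pixels'],{'plate':26,'pad':4,'tray':25}[l]))
E
```

```text
t 68.95 pos [ 365.3 -484.5  209.8] rpy deg [-179.96   -0.     89.25] F [ 0.2  0.4 -0.1] grip 80.1 0.0
twist -0.2 then tool d mm [  0.9 -65.3 -16.2]
plate ((470.9478454589844, -153.6825714111328), (58.69527053833008, 78.37152862548828), 0.14576222002506256)
pad ((616.0033569335938, -179.30677795410156), (105.32218933105469, 29.222585678100586), 88.76237487792969)
tray ((589.8590698242188, -40.168819427490234), (62.787899017333984, 152.22850036621094), 87.03340148925781)
```

View pics/m13.png

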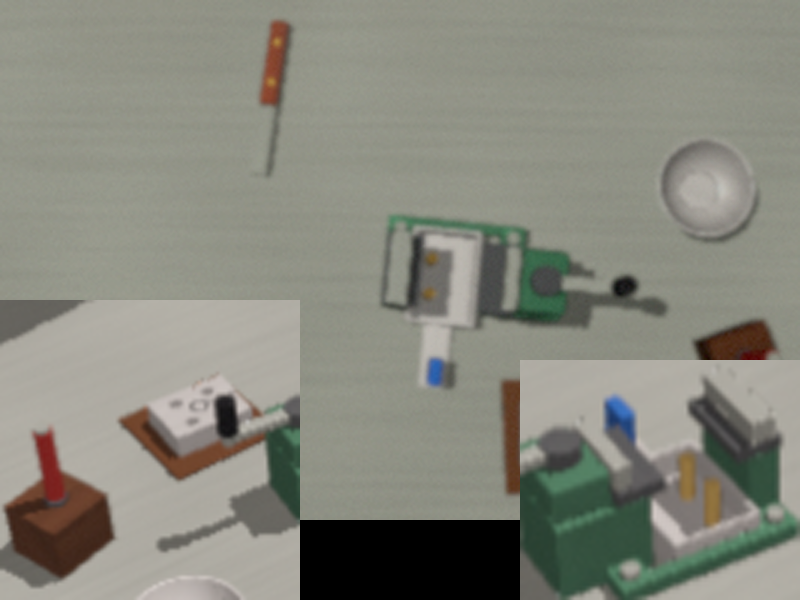

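```bash
python3 - <<'E'
from h import *
t=bot.capture('top');g=cv2.cvtColor(t,cv2.COLOR_BGR2GRAY)
for c in (268,272,276): print(c,g[165:182,c])
h=cv2.cvtColor(t,cv2.COLOR_BGR2HSV);m=cv2.inRange(h,(100,120,40),(130,255,255));m[:, :240]=0;m[:,300:]=0
ys,xs=np.nonzero(m);p=px2w('top',xs.mean(),ys.mean(),36)
u=np.array([.9963,-.0854]);v=np.array([.0854,.9963]);print(len(xs),p,(p[:2]-[617.4,-45.1])@u,(p[:2]-[617.4,-45.1])@v)
f=lambda q,z:(lambda p:print(((p[:2]-[617.4,-45.1])@u).round(1),((p[:2]-[617.4,-45.1])@v).round(1)))(px2w('top',*q,z))
for r in (171,172,173,174): f((270,r),25)
E
```

```text
268 [106 104  96  80  71  77  93  98  90 102 121 130 131 128 118  95  81]
272 [107 104  97  82  72  74  91 102  93  99 120 128 129 129 128 127 126]
276 [107 104  99  89  74  72  83  98  94  88 101 122 128 130 128 130 128]
43 [529.40453603 -33.3024156   36.        ] -88.67739446152875 4.23912071317435
46.9 1.2
44.5 1.0
42.1 0.7
39.8 0.5
```

```bash
python3 -c "
from plant import bot
print(bot.close_job())"
```

```text
the job is handed in; nothing more can be done
None
```

I handed the job in after about 69 s of robot time. Only two pins were present, and both were driven out into the tray. The tray is home against the stop bar (about 4 mm off the throat's centre line), the punch is back in its stand, the lever is fully open, and the plate lies flat on the leather pad.

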